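# Unload a glued lap joint and show its glue line to the inspection camera

### The job

Two closed steel tins, one on the other, are weighing down a glued plywood lap-joint sample on its bearer: stack both of them squarely, edges flush, onto the third tin of the same kind that stands by itself on the bench. Then pick up the sample by one of its single-thickness ends, keeping the fingers off the lap, and finish while still holding it in the air, motionless, in front of the inspection camera: the middle of the lap straight ahead of the lens and 10 cm from it, one long edge facing square into the downward-sloping lens so that the glue line can be seen, and the sample's length level. Do not touch the camera or its stand, leave the third tin where it is, and leave the other things on the bench in their places.

Things in the scene. Friction and masses are not known exactly. Their poses are not given: they have to be found in the camera images.
- tin_upper: closed flat steel tin with a pale lid band, the upper one of the two on the sample, 92 x 64 x 40 mm high, about 0.35 kg (loads vary); origin at the centre of its underside, x along its 92 mm length, y across its 64 mm width, z up. At the start it stands on tin_lower, turned up to 0.06 rad from it.
- tin_lower: closed flat steel tin with a pale lid band, the lower one of the two on the sample, 92 x 64 x 40 mm high, about 0.35 kg (loads vary); origin at the centre of its underside, x along its 92 mm length, y across its 64 mm width, z up. At the start it stands on the sample, over the lap, its length roughly along the sample's (within 0.06 rad).
- tin_base: the third tin, same 92 x 64 x 40 mm high, standing alone on the bench (not fixed, about 0.6 kg); origin at the centre of its underside, x along its 92 mm length, z up. Column of three: undersides 0, 40 and 80 mm above its origin.
- sample: two plywood strips 100 x 60 x 12 mm glued overlapping by 50 mm: 150 x 60 x 24 mm in all, 0.1 kg, loose on the bearer. Origin under the middle of the lap, x along the 150 mm, y across the 60 mm, z up. Lower strip: x -75 to 25, z 0 to 12 mm; upper strip: x -25 to 75, z 12 to 24 mm. The glue line is an amber line on both long edges (+y and -y) of the lap; either may face the lens.
- lap_mid (a point): middle of the lap, in the glue line: 12 mm above the sample's origin along its z
- upper_end (a point): middle of the upper strip's single-thickness end, sample frame (50, 0, 18) mm; 60 mm wide across sample y, a place to grip
- lower_end (a point): middle of the lower strip's single-thickness end, sample frame (-50, 0, 6) mm; 60 mm wide across sample y, a place to grip
- bearer: wooden block fixed to the bench, 50 x 40 x 30 mm high, under the middle of the lap; origin at the centre of its underside, x along the sample's x
- camera_head: grey camera, black lens tube (32 mm diameter, 40 mm long) before a 50 mm cubic body, on an upright stand at the far left of the bench. Origin at the lens tip. It looks along its -x: away from the stand, roughly towards the robot, 25 degrees (0.436 rad) below level; y is level. Lens 0.21 to 0.28 m above the bench, different each time.
- focus (a point): the point in the air where the middle of the lap must be: on the lens axis, 100 mm in front of the lens tip; directions as camera_head
- camera_stand: the camera's stand, fixed to the bench: 18 mm upright post 364 mm tall and square 130 mm foot, carrying the camera; its origin lies on the bench plumb under the focus point, the post 225 mm from there along its x, which points level away from the robot
- resin_bottle: loose white glue bottle, 38 mm diameter, 122 mm tall, paper label; origin at its underside
- hardener_bottle: loose white glue bottle, 38 mm diameter, 122 mm tall, beige label; origin at its underside
- mixing_cup: loose clear mixing cup, 48 mm diameter, 34 mm tall; origin at its underside
- square: loose steel set square lying flat, about 150 x 150 x 20 mm; origin near its middle, at the bench
- pencil: loose flat wooden pencil, 140 x 14 x 8 mm, lying along its x; origin at its underside
- offcut: loose plywood offcut 110 x 90 x 18 mm lying flat; origin at its underside
- spring_clamp: loose black spring clamp lying flat, about 145 x 60 x 22 mm; origin at its underside near the pivot
There are look-alikes about, which are no part of the job. What is shaped like the tin_upper but blue or yellow is not meant.

How it is judged:
By the outcome, as a careful person would: the job done as asked, in the order asked, and still so for the second after the job is handed in, while the arm keeps its last pose, push and grip.
It also fails if it takes over 61 s, if anything falls off the work surface, if the arm or the gripper's body presses on something with over 40 N, if the wrist force passes 120 N, or if a joint passes its speed limit or range.

### The arm

A 7-joint arm with a two-finger parallel gripper is mounted at the origin on the work surface. World frame = base frame: x ahead of the robot, y to its left, z up, the work surface at z = 0. Lengths are in m, angles in rad, forces in N, time in s.
With the tool pointing down it reaches from about 0.4 to 0.875 m from the base axis. Payload 19.3 kg.
Tool frame: the origin (TCP) lies between the finger pads, 19 mm behind the fingertips; this is the grasp point; z points along the fingers, y is the line along which they close (so a half turn about z gives the same grasp; the last joint's range is limited). The gripper opens to 85 mm and grips with 20 to 120 N. Pads are 22 mm wide; open, the fingers measure 114 mm over their backs; the gripper's body (76 mm by 85 mm) begins 54 mm behind the grasp point. The pads swing forward as they close: fully open they stand 13 mm farther back than shut.
Start: joints at [1.177, 0.521, -0.036, 1.599, 0.021, 1.021, -0.113], TCP at [0.199, -0.593, 0.25] pointing down, gripper open.
Joint ranges: [-2.91, 2.91], [-0.3, 2.13], [-1.5, 1.42], [0.17, 2.43], [-1.26, 4.41], [0.16, 1.93], [-2.52, 2.52]. Speed limits (rad/s): [1.89, 1.89, 2.39, 2.39, 3.01, 3.01, 3.01].

### API

Orientations are given as [roll, pitch, yaw] about the fixed x, y, z axes, in that order (R = Rz(yaw) Ry(pitch) Rx(roll)).
In Python, from workcell import readout, grab_frame, camera_info, workorder gives the robot as it stands. The module is installed in compiled form; this text tells all that it offers.
- The arm moves only by the tool drive_tool, never from a script. Its argument "targets" is a list of rows, each an object of numbers: "dx", "dy", "dz": the shift along the tool's x, y, z as a fraction of full scale; "yaw": the turn about the tool's z as a fraction of full scale; "fingers": the closure, from 0 (fully open) to 1 (shut). In form: [{"dx": .., "dy": .., "dz": .., "yaw": .., "fingers": ..}, ...]. A call has 1 to 20 rows; each row shifts and turns the commanded pose from where the row before left it, along the tool's axes as they then stand; what a row does not reach is not made up. Full scale, the value 1, is 0.1 m for a shift and 90 degrees for a turn. A row lasts 1/10 s, in which the tool goes at most 50 mm and 8.59 degrees, less where a joint would pass 70% of its speed; a pose out of reach is approached as far as the arm can. A call with a number of a shift or a turn outside -1 to 1 is refused whole. A call with a gripper value outside its range is refused whole. The fingers move at their own pace and stop on an object; "squeeze" is the grip in N (left out, the last holds). Time passes only in rows, so rows that do not move let the fingers close. It gives the time, the measured TCP pose, the force, the opening and the grip force at its end, in the units of the state.
- readout.observe(): the state, without advancing time (a new reading comes with each control period).
- grab_frame(name): name is "scene" or "top" or "wrist"; returns the picture (420x560x3 uint8, blue, green, red); there is no depth.
- camera_info(name): a dict with "fx", "fy", "cx", "cy" (pixels), "T" (4x4, takes a point from camera to world coordinates); the wrist camera has in their place "hand_eye" (4x4, takes a point from camera to tool coordinates, whose origin is the TCP and whose axes are the flange's). Camera axes: x right, y up, looking along -z (the intrinsics and any distortion apply to the point x, -y, -z); pixel columns grow to the right and rows downward; lengths in m; the calibration is good to about 2 mm. A picture is of the moment at which its call begins: read the wrist's pose just before it. camera_info takes no time and is no camera call.
- workorder.job_done(): hands the job in; it is judged then, once.
The state is a dict: "clock": time; "qpos": joint angles; "qd": joint speeds; "joint_efforts": joint torques, N m; "position": TCP position; "tool_rot": TCP orientation; "force": force on the tool from outside, world axes, zero at the start; "moment": the same for the moment, N m; "grip_width": finger opening in m; "finger_force": force on a finger pad.
Only numpy, scipy, OpenCV 4.12 (cv2) and the standard library are available. Lean on these libraries where they do the work, as an engineer would, in place of code of your own. Each camera call takes 0.05 s, during which the arm holds its last target. There are 200 camera calls.

## Working session

There is one attempt and no reset: what is moved stays moved. The work goes in short steps, Python scripts to look and compute and a tool call to move; the robot and the scene stay as the last step left them, time stands still between calls to the robot, and variables do not carry over. Pictures are saved under pics/ and viewed, at most 10 in all, crops included, and the job is handed in when it is done.

Besides the shell and the picture viewer there is one more tool, called after ">>>" by a JSON object that holds its "fn" and its "kwargs", one argument or row to a line. drive_tool: Moves the arm, as the interface text tells. Shift numbers are shares of 0.1 m and turn numbers shares of 90 degrees, none past 1 either way. Its arguments: {"type":"object","properties":{"targets":{"type":"array","items":{"type":"object","properties":{"dx":{"type":"number","minimum":-1,"maximum":1},"dy":{"type":"number","minimum":-1,"maximum":1},"dz":{"type":"number","minimum":-1,"maximum":1},"yaw":{"type":"number","minimum":-1,"maximum":1},"fingers":{"type":"number"}}}},"squeeze":{"type":"number"}},"required":["targets"]}

```bash
mkdir -p pics; python3 - <<'E'
from workcell import readout, grab_frame, camera_info
import cv2,numpy as np
s=readout.observe();print({k:np.round(v,3).tolist() for k,v in s.items()})
for n in("scene","top","wrist"):
    print(n,{k:np.round(v,4).tolist() if not isinstance(v,str) else v for k,v in camera_info(n).items()})
    cv2.imwrite(f"pics/{n}0.png",grab_frame(n))
E
```

```text
{'clock': 0.0, 'qpos': [1.177, 0.522, -0.036, 1.6, 0.021, 1.021, -0.113], 'qd': [0.0, -0.003, -0.002, 0.002, -0.001, -0.001, -0.001], 'joint_efforts': [-0.0, -92.713, 1.979, -36.995, 0.018, 0.008, -0.0], 'position': [0.199, -0.592, 0.249], 'tool_rot': [-3.14, 0.0, 0.324], 'force': [0.554, -0.428, -0.477], 'moment': [0.01, -0.008, -0.023], 'finger_force': 0.0, 'grip_width': 0.085}
scene {'fx': 538.1151, 'fy': 538.1151, 'cx': 284.6934, 'cy': 204.7699, 'T': [[0.5827, -0.5943, 0.5543, 1.238], [0.8125, 0.4397, -0.3827, -0.4642], [-0.0163, 0.6734, 0.7391, 1.0886], [0.0, 0.0, 0.0, 1.0]]}
top {'fx': 485.4773, 'fy': 485.4773, 'cx': 276.2157, 'cy': 207.1392, 'T': [[-0.0023, 0.9853, -0.1706, 0.362], [-1.0, -0.0012, 0.0069, 0.0184], [0.0066, 0.1706, 0.9853, 1.2668], [0.0, 0.0, 0.0, 1.0]]}
wrist {'fx': 327.4917, 'fy': 327.4917, 'cx': 277.2387, 'cy': 211.7056, 'hand_eye': [[-0.0002, 0.9507, 0.3101, 0.0797], [1.0, 0.0002, -0.0, 0.0009], [-0.0001, 0.3101, -0.9507, -0.124], [0.0, 0.0, 0.0, 1.0]]}
```

View pics/top0.png

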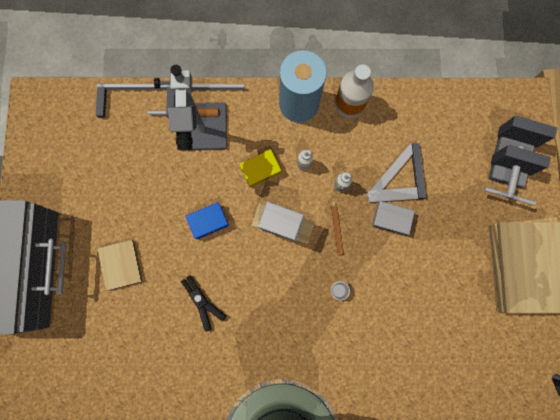

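View pics/scene0.png

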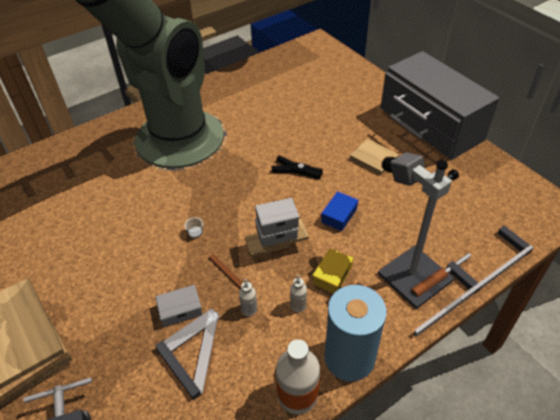

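The top view shows the stacked grey tins on the sample at about (284,222), the lone grey tin at (394,219), the blue (207,220) and yellow (261,167) look-alikes, and the inspection camera at (181,125). The scene view agrees: stack at (277,222), lone tin at (179,304).

The final pose needs a 25° tool tilt and the rows only shift and yaw. So I'll first test, well away from everything, how the arm behaves at the edge of its reach.

>>> {"fn": "drive_tool", "kwargs": {
  "targets": [
    {"dz": -0.5, "fingers": 0},
    {"dz": -0.5},
    {"dy": 0.5},
    {"dy": 0.5},
    {"dy": 0.5},
    {"dy": 0.5},
    {"dy": 0.5},
    {"dy": 0.5},
    {"dy": 0.5},
    {"dy": 0.5},
    {}
  ]
}}

```text
invalid input
```

```bash
python3 - <<'E'
from workcell import readout
import numpy as np
s=readout.observe();print({k:np.round(v,3).tolist() for k,v in s.items()})
E
```

```text
{'clock': 0.15, 'qpos': [1.177, 0.522, -0.036, 1.6, 0.021, 1.021, -0.113], 'qd': [-0.001, -0.003, 0.0, -0.001, -0.0, 0.001, 0.001], 'joint_efforts': [0.003, -92.738, 1.981, -37.006, 0.018, 0.006, -0.0], 'position': [0.199, -0.592, 0.25], 'tool_rot': [-3.141, 0.0, 0.324], 'force': [-0.083, 0.383, 0.807], 'moment': [-0.03, 0.013, 0.003], 'finger_force': 0.0, 'grip_width': 0.085}
```

>>> {"fn": "drive_tool", "kwargs": {
  "targets": [
    {"dx": 0, "dy": 0, "dz": -0.5, "yaw": 0, "fingers": 0},
    {"dx": 0, "dy": 0, "dz": -0.5, "yaw": 0, "fingers": 0},
    {"dx": 0, "dy": 0.5, "dz": 0, "yaw": 0, "fingers": 0},
    {"dx": 0, "dy": 0.5, "dz": 0, "yaw": 0, "fingers": 0},
    {"dx": 0, "dy": 0.5, "dz": 0, "yaw": 0, "fingers": 0},
    {"dx": 0, "dy": 0.5, "dz": 0, "yaw": 0, "fingers": 0},
    {"dx": 0, "dy": 0.5, "dz": 0, "yaw": 0, "fingers": 0},
    {"dx": 0, "dy": 0.5, "dz": 0, "yaw": 0, "fingers": 0},
    {"dx": 0, "dy": 0.5, "dz": 0, "yaw": 0, "fingers": 0}
  ]
}}

```text
clock: 1.05
position: [0.2685, -0.8382, 0.3513]
tool_rot: [3.134, -0.015, 0.287]
force: [-4.7, -2.0, 1.4]
grip_width: 0.0852
finger_force: 0.0
```

```bash
python3 - <<'E'
from workcell import readout
import numpy as np
s=readout.observe();print({k:np.round(v,3).tolist() for k,v in s.items()})
E
```

```text
{'clock': 1.05, 'qpos': [1.169, 1.072, 0.209, 0.313, -0.201, 1.755, -0.052], 'qd': [-0.026, 0.914, 1.668, -1.666, -1.582, 0.717, 0.135], 'joint_efforts': [-22.561, -150.669, -11.985, -31.697, 6.28, -1.779, -0.59], 'position': [0.269, -0.838, 0.351], 'tool_rot': [3.134, -0.015, 0.287], 'force': [-4.668, -1.959, 1.432], 'moment': [-0.094, 0.205, 0.003], 'finger_force': 0.0, 'grip_width': 0.085}
```

>>> {"fn": "drive_tool", "kwargs": {
  "targets": [
    {"dx": 0, "dy": 0.4, "dz": 0, "yaw": 0, "fingers": 0},
    {"dx": 0, "dy": 0.4, "dz": 0, "yaw": 0, "fingers": 0},
    {"dx": 0, "dy": 0.4, "dz": 0, "yaw": 0, "fingers": 0},
    {"dx": 0, "dy": 0, "dz": 0, "yaw": 0, "fingers": 0}
  ]
}}

```text
clock: 1.45
position: [0.2861, -0.8317, 0.3248]
tool_rot: [-3.111, 0.01, 0.367]
force: [0.2, 0.0, -0.7]
grip_width: 0.0851
finger_force: 0.0
```

```bash
python3 - <<'E'
from workcell import readout
import numpy as np
s=readout.observe();print({k:np.round(v,3).tolist() for k,v in s.items()})
E
```

```text
{'clock': 1.45, 'qpos': [1.209, 1.104, -0.302, 0.275, 0.283, 1.806, -0.075], 'qd': [-0.003, -0.028, 0.217, 0.006, -0.209, -0.019, 0.006], 'joint_efforts': [2.536, -143.962, -5.268, -42.575, 5.332, 0.721, -0.178], 'position': [0.286, -0.832, 0.325], 'tool_rot': [-3.111, 0.01, 0.367], 'force': [0.154, 0.05, -0.716], 'moment': [-0.007, -0.05, 0.032], 'finger_force': 0.0, 'grip_width': 0.085}
```

>>> {"fn": "drive_tool", "kwargs": {
  "targets": [
    {"dx": 0, "dy": -0.4, "dz": 0, "yaw": 0, "fingers": 0},
    {"dx": 0, "dy": -0.4, "dz": 0, "yaw": 0, "fingers": 0},
    {"dx": 0, "dy": 0, "dz": 0, "yaw": 0, "fingers": 0}
  ]
}}

```text
clock: 1.75
position: [0.2667, -0.7943, 0.3302]
tool_rot: [-3.11, 0.014, 0.361]
force: [-0.5, 0.1, 1.0]
grip_width: 0.0852
finger_force: 0.0
```

>>> {"fn": "drive_tool", "kwargs": {
  "targets": [
    {"dx": 0, "dy": 1, "dz": 0, "yaw": 0, "fingers": 0},
    {"dx": 0, "dy": 1, "dz": 0, "yaw": 0, "fingers": 0},
    {"dx": 0, "dy": 1, "dz": 0, "yaw": 0, "fingers": 0},
    {"dx": 0, "dy": 1, "dz": 0, "yaw": 0, "fingers": 0},
    {"dx": 0, "dy": 1, "dz": 0, "yaw": 0, "fingers": 0},
    {"dx": 0, "dy": 0, "dz": 0, "yaw": 0, "fingers": 0}
  ]
}}

```text
clock: 2.35
position: [0.2944, -0.8334, 0.3093]
tool_rot: [-3.108, 0.026, 0.415]
force: [1.3, -0.2, -0.7]
grip_width: 0.0855
finger_force: 0.0
```

```bash
python3 - <<'E'
from workcell import readout
import numpy as np
s=readout.observe();print({k:np.round(v,3).tolist() for k,v in s.items() if k in('qpos','tool_rot','position','clock')})
E
```

```text
{'clock': 2.35, 'qpos': [1.236, 1.128, -0.617, 0.272, 0.589, 1.823, -0.074], 'position': [0.294, -0.833, 0.309], 'tool_rot': [-3.108, 0.026, 0.415]}
```

Useful finding: the tilt picked up while pushing against the reach limit persists afterwards, because the shortfall isn't made up. That means tilt can be produced deliberately later. Tins first: measure them.

```bash
cat > h.py <<'E'
from workcell import readout, grab_frame, camera_info
import cv2,numpy as np,json
from scipy.spatial.transform import Rotation as Ro
def st():
    s=readout.observe(); open('log.txt','a').write(json.dumps({k:np.asarray(v).tolist() for k,v in s.items()})+'\n'); return s
def Ttool(s):
    T=np.eye(4);T[:3,:3]=Ro.from_euler('xyz',s['tool_rot']).as_matrix();T[:3,3]=s['position'];return T
def cam(n,s=None):
    c=camera_info(n);return c,(np.array(c['T']) if 'T' in c else Ttool(s)@np.array(c['hand_eye']))
def rays(n,px,s=None):
    c,T=cam(n,s);px=np.atleast_2d(px).astype(float)
    d=np.c_[(px[:,0]-c['cx'])/c['fx'],-(px[:,1]-c['cy'])/c['fy'],-np.ones(len(px))]
    return T[:3,3],d@T[:3,:3].T
def plane(n,px,z,s=None):
    o,d=rays(n,px,s);return o+d*((z-o[2])/d[:,2])[:,None]
def proj(n,P,s=None):
    c,T=cam(n,s);p=(np.atleast_2d(P)-T[:3,3])@T[:3,:3]
    return np.c_[c['cx']+c['fx']*p[:,0]/-p[:,2],c['cy']-c['fy']*p[:,1]/-p[:,2]]
def tri(a,b):
    A=[];y=[]
    for n,px,s in (a,b):
        o,d=rays(n,px,s);d=d[0]/np.linalg.norm(d[0]);M=np.eye(3)-np.outer(d,d);A.append(M);y.append(M@o)
    p=np.linalg.lstsq(np.vstack(A),np.hstack(y),rcond=None)[0]
    return p
E
python3 - <<'E'
from h import *
s=st();im=cv2.imread('pics/top0.png')
print(camera_info('top').keys())
hsv=cv2.cvtColor(im,cv2.COLOR_BGR2HSV)
m=((hsv[...,1]<50)&(hsv[...,2]>90)).astype(np.uint8)
m=cv2.morphologyEx(m,cv2.MORPH_OPEN,np.ones((3,3)))
k=cv2.findContours(m,cv2.RETR_EXTERNAL,cv2.CHAIN_APPROX_NONE)[0]
for c in k:
    r=cv2.minAreaRect(c)
    if cv2.contourArea(c)<250 or not(60<r[0][1]<330): continue
    b=cv2.boxPoints(r)
    for z in(.04,.134):
        P=plane('top',b,z)[:,:2];e=np.linalg.norm(P-np.roll(P,-1,0),axis=1)
        print(np.round(r[0]),z,P.mean(0).round(4),e[:2].round(3))
crop=im[60:260,150:430];cv2.imwrite('pics/c1.png',cv2.resize(crop,None,fx=2.8,fy=2.8,interpolation=cv2.INTER_CUBIC))
E
```

```text
dict_keys(['fx', 'fy', 'cx', 'cy', 'T'])
[ 44. 266.] 0.04 [0.4256 0.592 ] [0.137 0.033]
[ 44. 266.] 0.134 [0.4208 0.5481] [0.127 0.03 ]
[ 26. 267.] 0.04 [0.4267 0.6359] [0.319 0.011]
[ 26. 267.] 0.134 [0.4218 0.5886] [0.294 0.01 ]
[281. 221.] 0.04 [ 0.5395 -0.0021] [0.071 0.104]
[281. 221.] 0.134 [ 0.5259 -0.0006] [0.066 0.096]
[ 12. 267.] 0.04 [0.4269 0.6715] [0.061 0.33 ]
[ 12. 267.] 0.134 [0.4219 0.6215] [0.057 0.304]
[514. 182.] 0.04 [ 0.6415 -0.6076] [0.091 0.132]
[514. 182.] 0.134 [ 0.62   -0.5596] [0.084 0.122]
[394. 186.] 0.04 [ 0.6305 -0.2951] [0.235 0.131]
[394. 186.] 0.134 [ 0.6099 -0.2711] [0.217 0.121]
[208. 138.] 0.04 [0.7576 0.1872] [0.087 0.046]
[208. 138.] 0.134 [0.7273 0.1743] [0.08  0.043]
[124.  99.] 0.04 [0.8672 0.4129] [0.152 0.084]
[124.  99.] 0.134 [0.8285 0.3827] [0.141 0.078]
[278.  74.] 0.04 [ 0.9439 -0.003 ] [1.56  0.439]
[278.  74.] 0.134 [ 0.8993 -0.0013] [1.44  0.406]
```

View pics/c1.png

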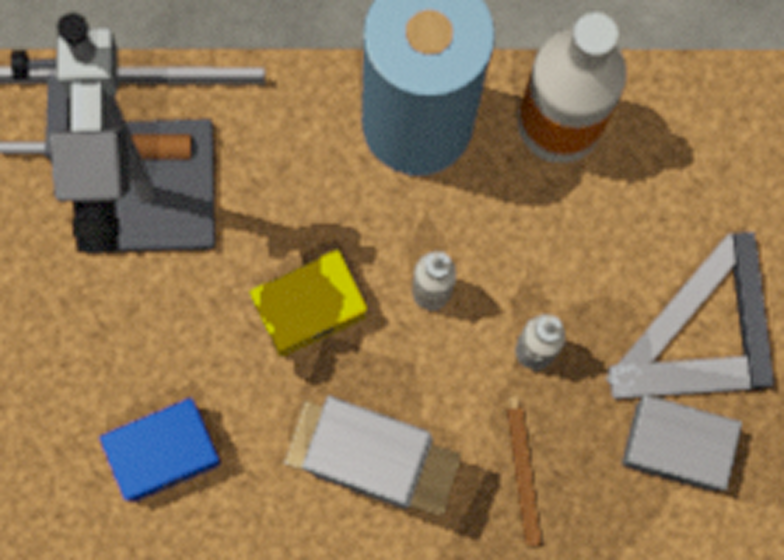

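The enlarged crop confirms the choice. The grey tin pair sits on the plywood sample (lid centre at crop 366,450), and the lone grey tin beside the square is at crop (684,443). The blue (160,450) and yellow (308,302) tins are the look-alikes and are not meant.

```bash
python3 - <<'E'
from h import *
f=lambda a:np.array(a)/2.8+[150-.3,60-.3]
for nm,a,z in(('base',[(646,398),(742,425),(727,490),(626,463)],.04),('stack',[(330,398),(431,433),(411,504),(302,465)],.134)):
    P=plane('top',f(a),z)[:,:2];e=P[1]-P[0]+P[2]-P[3]
    print(nm,P.mean(0).round(4),'sides',np.linalg.norm(P-np.roll(P,-1,0),axis=1).round(3),'yaw',np.arctan2(e[1],e[0]).round(3))
s=st();print(s['position'],s['tool_rot'],s['qpos'])
E
```

```text
base [ 0.5452 -0.2926] sides [0.091 0.062 0.094 0.064] yaw -1.845
stack [ 0.5265 -0.0014] sides [0.09  0.063 0.097 0.062] yaw -1.914
[ 0.29442673 -0.83337101  0.30925879] [-3.1078073   0.02616544  0.41516015] [ 1.23600973  1.12776253 -0.61663345  0.27215321  0.58859182  1.82295445
 -0.07430301]
```

>>> {"fn": "drive_tool", "kwargs": {
  "targets": [
    {"dx": 0.32, "dy": -0.28, "dz": 0, "yaw": 0, "fingers": 0},
    {"dx": 0.32, "dy": -0.28, "dz": 0.05, "yaw": 0, "fingers": 0},
    {"dx": 0.32, "dy": -0.28, "dz": 0.08, "yaw": 0, "fingers": 0},
    {"dx": 0.32, "dy": -0.28, "dz": 0.08, "yaw": 0, "fingers": 0},
    {"dx": 0.32, "dy": -0.28, "dz": 0.08, "yaw": 0, "fingers": 0},
    {"dx": 0.32, "dy": -0.28, "dz": 0.08, "yaw": 0, "fingers": 0},
    {"dx": 0.32, "dy": -0.28, "dz": 0.08, "yaw": 0, "fingers": 0},
    {"dx": 0.32, "dy": -0.28, "dz": 0.08, "yaw": 0, "fingers": 0},
    {"dx": 0.32, "dy": -0.28, "dz": 0.08, "yaw": 0, "fingers": 0},
    {"dx": 0.32, "dy": -0.28, "dz": 0.08, "yaw": 0, "fingers": 0},
    {"dx": 0.32, "dy": -0.28, "dz": 0.08, "yaw": 0, "fingers": 0},
    {"dx": 0.32, "dy": -0.28, "dz": 0.08, "yaw": 0, "fingers": 0},
    {"dx": 0.32, "dy": -0.28, "dz": 0.08, "yaw": 0, "fingers": 0},
    {"dx": 0.32, "dy": -0.28, "dz": 0.08, "yaw": -0.09, "fingers": 0},
    {"dx": 0, "dy": 0, "dz": 0, "yaw": -0.09, "fingers": 0},
    {"dx": 0, "dy": 0, "dz": 0, "yaw": -0.09, "fingers": 0},
    {"dx": 0, "dy": 0, "dz": 0, "yaw": -0.09, "fingers": 0},
    {"dx": 0, "dy": 0, "dz": 0, "yaw": -0.09, "fingers": 0},
    {"dx": 0, "dy": 0, "dz": 0, "yaw": -0.09, "fingers": 0},
    {"dx": 0, "dy": 0, "dz": 0, "yaw": 0, "fingers": 0}
  ]
}}

```text
clock: 4.35
position: [0.5281, -0.3248, 0.21]
tool_rot: [-3.093, -0.007, 1.254]
force: [-0.2, -0.2, 0.4]
grip_width: 0.0855
finger_force: 0.0
```

```bash
python3 - <<'E'
from h import *
s=st();im=grab_frame('wrist');cv2.imwrite('pics/w1.png',im);json.dump({k:np.asarray(v).tolist() for k,v in s.items()},open('w1.json','w'))
print(s['position'],s['tool_rot'],s['qpos'])
E
```

```text
[ 0.52809752 -0.32483568  0.20998101] [-3.09285728 -0.00680228  1.25388184] [ 1.04145243  0.75054121 -0.95465067  1.57801798  0.62664996  1.20294106
 -0.36323292]
```

View pics/w1.png

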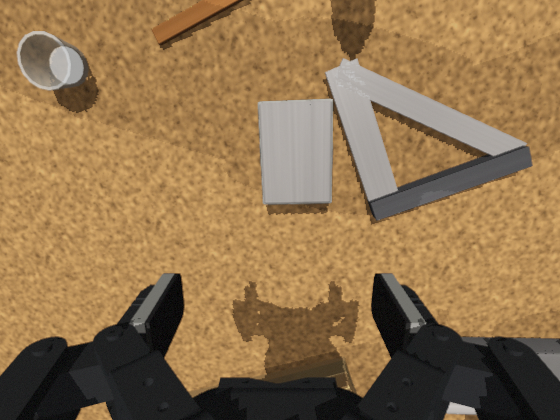

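The wrist view shows the base tin's lid at (296,150). The set square's corner is just right of it, and the mixing cup and pencil are at upper left.

```bash
cat >> h.py <<'E'
def lid(n,im,s,z,near,r=70):
    hsv=cv2.cvtColor(im,cv2.COLOR_BGR2HSV)
    m=((hsv[...,1]<45)&(hsv[...,2]>120)).astype(np.uint8)
    m=cv2.morphologyEx(m,cv2.MORPH_OPEN,np.ones((5,5)))
    k=cv2.findContours(m,cv2.RETR_EXTERNAL,cv2.CHAIN_APPROX_NONE)[0]
    c=min(k,key=lambda c:-cv2.pointPolygonTest(c,tuple(map(float,near)),True))
    P=plane(n,c[:,0,:],z,s)[:,:2].astype(np.float32)
    (cx,cy),wh,a=cv2.minAreaRect(P*1000); 
    b=cv2.boxPoints(((cx,cy),wh,a));e=[b[1]-b[0],b[2]-b[1]];e=max(e,key=np.linalg.norm)
    y=np.arctan2(e[1],e[0]);y=y+np.pi if y<0 else y
    return np.array([cx,cy])/1000,np.round(wh,1),y,cv2.boundingRect(c)
E
python3 - <<'E'
from h import *
s=json.load(open('w1.json'));im=cv2.imread('pics/w1.png')
print(lid('wrist',im,s,.04,(296,150)))
E
```

```text
(array([ 0.54869452, -0.29094031]), array([91.3, 63.9]), np.float32(1.2912694), (258, 99, 75, 105))
```

>>> {"fn": "drive_tool", "kwargs": {
  "targets": [
    {"dx": 0.43, "dy": -0.165, "dz": -0.083, "yaw": 0, "fingers": 0},
    {"dx": 0.43, "dy": -0.165, "dz": -0.083, "yaw": 0, "fingers": 0},
    {"dx": 0.43, "dy": -0.165, "dz": -0.083, "yaw": 0, "fingers": 0},
    {"dx": 0.43, "dy": -0.165, "dz": -0.083, "yaw": 0, "fingers": 0},
    {"dx": 0.43, "dy": -0.165, "dz": -0.083, "yaw": 0, "fingers": 0},
    {"dx": 0.43, "dy": -0.165, "dz": -0.083, "yaw": 0, "fingers": 0},
    {"dx": 0, "dy": 0, "dz": 0, "yaw": 0, "fingers": 0},
    {"dx": 0, "dy": 0, "dz": 0, "yaw": 0, "fingers": 0}
  ]
}}

```text
clock: 5.2
position: [0.5165, -0.0478, 0.2667]
tool_rot: [-3.097, -0.005, 1.254]
force: [-0.1, -1.5, -0.7]
grip_width: 0.0854
finger_force: 0.0
```

```bash
python3 - <<'E'
from h import *
s=st();im=grab_frame('wrist');cv2.imwrite('pics/w2.png',im);json.dump({k:np.asarray(v).tolist() for k,v in s.items()},open('w2.json','w'))
print(s['position'],s['tool_rot'],s['qpos'])
p=proj('wrist',[[.5265,-.0014,.134]],s)[0];print(p)
print(lid('wrist',im,s,.134,p))
E
```

```text
[ 0.51654948 -0.0478253   0.26674756] [-3.09668122 -0.00457342  1.25438129] [ 0.74992417  0.54702831 -1.07357587  1.78984551  0.49109971  1.15647726
 -0.8005825 ]
[277.66638047 148.6092678 ]
(array([0.52780725, 0.00205828]), array([91.6, 63.9]), np.float32(1.2214595), (237, 80, 87, 123))
```

View pics/w2.png

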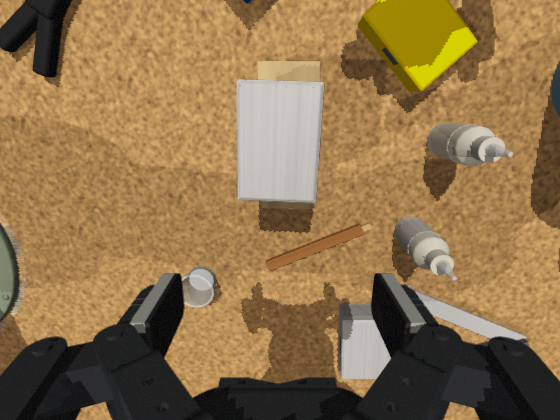

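The upper tin's lid is at (279,140) with ply showing on both sides. It measures 91.6x63.9 mm, as it should.

```bash
cat >> h.py <<'E'
def go(x,y,z,yaw=None,s=None):
    s=s or st();R=Ttool(s)[:3,:3];d=R.T@(np.array([x,y,z])-s['position'])*10
    print('at',np.round(s['position'],4),np.round(s['tool_rot'],3),'shift',d.round(3),'zdir',R[:2,2].round(3))
    if yaw is not None: print('yaw', round(-(((yaw-s['tool_rot'][2]+np.pi)%(2*np.pi))-np.pi)/(np.pi/2),4))
E
python3 - <<'E'
from h import *
go(.5278,.0021,.16,1.2215);go(.5278,.0021,.114)
E
```

```text
at [ 0.5166 -0.0488  0.2664] [-3.097 -0.004  1.254] shift [ 0.514 -0.004  1.068] zdir [-0.041  0.018]
yaw 0.0208
at [ 0.5166 -0.0488  0.2664] [-3.097 -0.004  1.254] shift [0.512 0.017 1.527] zdir [-0.041  0.018]
```

>>> {"fn": "drive_tool", "kwargs": {
  "targets": [
    {"dx": 0, "dy": 0, "dz": 0, "yaw": 0.021, "fingers": 0},
    {"dx": 0.257, "dy": 0.008, "dz": 0.3, "yaw": 0, "fingers": 0},
    {"dx": 0.257, "dy": 0.008, "dz": 0.3, "yaw": 0, "fingers": 0},
    {"dx": 0, "dy": 0, "dz": 0.3, "yaw": 0, "fingers": 0},
    {"dx": 0, "dy": 0, "dz": 0.3, "yaw": 0, "fingers": 0},
    {"dx": 0, "dy": 0, "dz": 0.2, "yaw": 0, "fingers": 0},
    {"dx": 0, "dy": 0, "dz": 0.127, "yaw": 0, "fingers": 0},
    {"dx": 0, "dy": 0, "dz": 0, "yaw": 0, "fingers": 0},
    {"dx": 0, "dy": 0, "dz": 0, "yaw": 0, "fingers": 0}
  ]
}}

```text
clock: 6.15
position: [0.5298, 0.0026, 0.1148]
tool_rot: [-3.098, -0.004, 1.226]
force: [0.2, 0.1, 0.3]
grip_width: 0.0853
finger_force: 0.0
```

```bash
python3 - <<'E'
from h import *
go(.5278,.0021,.114,1.2215);print(st()['qpos'])
E
```

```text
at [0.5298 0.0026 0.1148] [-3.098 -0.004  1.226] shift [-0.012 -0.017  0.009] zdir [-0.04   0.018]
yaw 0.0032
[ 0.52634852  0.74643    -0.90836612  1.89685905  0.70992205  0.90489279
 -1.08218271]
```

>>> {"fn": "drive_tool", "kwargs": {
  "squeeze": 60,
  "targets": [
    {"dx": -0.012, "dy": -0.017, "dz": 0.0, "yaw": 0, "fingers": 0},
    {"dx": 0, "dy": 0, "dz": 0, "yaw": 0, "fingers": 1},
    {"dx": 0, "dy": 0, "dz": 0, "yaw": 0, "fingers": 1},
    {"dx": 0, "dy": 0, "dz": 0, "yaw": 0, "fingers": 1},
    {"dx": 0, "dy": 0, "dz": 0, "yaw": 0, "fingers": 1},
    {"dx": 0, "dy": 0, "dz": 0, "yaw": 0, "fingers": 1}
  ]
}}

```text
clock: 6.75
position: [0.528, 0.0023, 0.1154]
tool_rot: [-3.1, -0.003, 1.228]
force: [-3.2, -1.7, 14.2]
grip_width: 0.0632
finger_force: 64.1
```

>>> {"fn": "drive_tool", "kwargs": {
  "targets": [
    {"dx": 0, "dy": 0, "dz": -0.2, "yaw": 0, "fingers": 1},
    {"dx": 0, "dy": 0, "dz": -0.4, "yaw": 0, "fingers": 1},
    {"dx": 0, "dy": 0, "dz": -0.4, "yaw": 0, "fingers": 1},
    {"dx": -0.38, "dy": 0.16, "dz": 0, "yaw": 0, "fingers": 1},
    {"dx": -0.38, "dy": 0.16, "dz": 0, "yaw": 0, "fingers": 1},
    {"dx": -0.38, "dy": 0.16, "dz": 0, "yaw": 0, "fingers": 1},
    {"dx": -0.38, "dy": 0.16, "dz": 0, "yaw": 0, "fingers": 1},
    {"dx": -0.38, "dy": 0.16, "dz": 0, "yaw": 0, "fingers": 1},
    {"dx": -0.38, "dy": 0.16, "dz": 0, "yaw": 0, "fingers": 1},
    {"dx": -0.38, "dy": 0.16, "dz": 0, "yaw": 0, "fingers": 1},
    {"dx": 0, "dy": 0, "dz": 0, "yaw": -0.04, "fingers": 1},
    {"dx": 0, "dy": 0, "dz": 0, "yaw": 0, "fingers": 1},
    {"dx": 0, "dy": 0, "dz": 0, "yaw": 0, "fingers": 1}
  ]
}}

```text
clock: 8.05
position: [0.5476, -0.2866, 0.2086]
tool_rot: [-3.098, -0.007, 1.291]
force: [-0.1, 1.1, -1.9]
grip_width: 0.063
finger_force: 68.2
```

```bash
python3 - <<'E'
from h import *
go(.5487,-.2909,.064,1.2913);s=st();print(s['qpos'],s['grip_width'],s['finger_force'],s['force'])
cv2.imwrite('pics/w3.png',grab_frame('wrist'));cv2.imwrite('pics/scene3.png',grab_frame('scene'))
E
```

```text
at [ 0.5476 -0.2866  0.2086] [-3.098 -0.007  1.291] shift [-0.048  0.085  1.444] zdir [-0.04   0.018]
yaw -0.0005
[ 0.98295685  0.75225033 -0.96819348  1.5888627   0.63629609  1.19599761
 -0.40477755] 0.06297444642280743 68.22627425193787 [-0.10067346  1.10563325 -1.92301724]
```

>>> {"fn": "drive_tool", "kwargs": {
  "targets": [
    {"dx": -0.048, "dy": 0.085, "dz": 0.2, "yaw": 0, "fingers": 1},
    {"dx": 0, "dy": 0, "dz": 0.4, "yaw": 0, "fingers": 1},
    {"dx": 0, "dy": 0, "dz": 0.4, "yaw": 0, "fingers": 1},
    {"dx": 0, "dy": 0, "dz": 0.2, "yaw": 0, "fingers": 1},
    {"dx": 0, "dy": 0, "dz": 0.1, "yaw": 0, "fingers": 1},
    {"dx": 0, "dy": 0, "dz": 0.1, "yaw": 0, "fingers": 1},
    {"dx": 0, "dy": 0, "dz": 0, "yaw": 0, "fingers": 1},
    {"dx": 0, "dy": 0, "dz": 0, "yaw": 0, "fingers": 1}
  ]
}}

```text
clock: 8.95
position: [0.5494, -0.2921, 0.0693]
tool_rot: [-3.1, -0.006, 1.291]
force: [-0.4, -0.7, -2.5]
grip_width: 0.0632
finger_force: 68.1
```

```bash
python3 - <<'E'
from h import *
go(.5487,-.2909,.062,1.2913)
E
```

```text
at [ 0.5494 -0.2921  0.0693] [-3.1   -0.006  1.291] shift [ 0.009 -0.007  0.073] zdir [-0.039  0.017]
yaw -0.0002
```

>>> {"fn": "drive_tool", "kwargs": {
  "targets": [
    {"dx": 0.009, "dy": -0.007, "dz": 0.05, "yaw": 0, "fingers": 1},
    {"dx": 0, "dy": 0, "dz": 0.02, "yaw": 0, "fingers": 1},
    {"dx": 0, "dy": 0, "dz": 0, "yaw": 0, "fingers": 1}
  ]
}}

```text
clock: 9.25
position: [0.5486, -0.2909, 0.0618]
tool_rot: [-3.099, -0.006, 1.291]
force: [0.7, -0.2, -0.5]
grip_width: 0.0632
finger_force: 68.7
```

>>> {"fn": "drive_tool", "kwargs": {
  "targets": [
    {"dx": 0, "dy": 0, "dz": 0, "yaw": 0, "fingers": 0},
    {"dx": 0, "dy": 0, "dz": 0, "yaw": 0, "fingers": 0},
    {"dx": 0, "dy": 0, "dz": 0, "yaw": 0, "fingers": 0},
    {"dx": 0, "dy": 0, "dz": 0, "yaw": 0, "fingers": 0},
    {"dx": 0, "dy": 0, "dz": -0.3, "yaw": 0, "fingers": 0},
    {"dx": 0, "dy": 0, "dz": -0.4, "yaw": 0, "fingers": 0},
    {"dx": -0.2, "dy": 0, "dz": -0.4, "yaw": 0, "fingers": 0},
    {"dx": -0.3, "dy": 0, "dz": -0.4, "yaw": 0, "fingers": 0},
    {"dx": 0, "dy": 0, "dz": -0.3, "yaw": 0, "fingers": 0},
    {"dx": 0, "dy": 0, "dz": 0, "yaw": 0, "fingers": 0},
    {"dx": 0, "dy": 0, "dz": 0, "yaw": 0, "fingers": 0}
  ]
}}

```text
clock: 10.35
position: [0.5415, -0.342, 0.2409]
tool_rot: [-3.099, -0.006, 1.291]
force: [-0.0, 0.2, -1.0]
grip_width: 0.0857
finger_force: 0.0
```

```bash
python3 - <<'E'
from h import *
s=st();im=grab_frame('wrist');cv2.imwrite('pics/w4.png',im)
print(s['position'],s['tool_rot'],s['qpos'],s['grip_width'])
p=proj('wrist',[[.5487,-.2909,.08]],s)[0];print(p,lid('wrist',im,s,.08,p))
c=im[int(p[1])-75:int(p[1])+75,int(p[0])-100:int(p[0])+100];cv2.imwrite('pics/c4.png',cv2.resize(c,None,fx=3,fy=3))
E
```

```text
[ 0.54151238 -0.34197456  0.24091369] [-3.0987859  -0.0057185   1.29120413] [ 1.0435219   0.74869183 -0.97157318  1.49428875  0.61828834  1.27726481
 -0.28781711] 0.08569773929890163
[276.16369618 140.18787707] (array([ 0.60984509, -0.28917511]), array([209.8, 108. ]), np.float32(0.047823116), (239, 52, 247, 141))
```

View pics/c4.png

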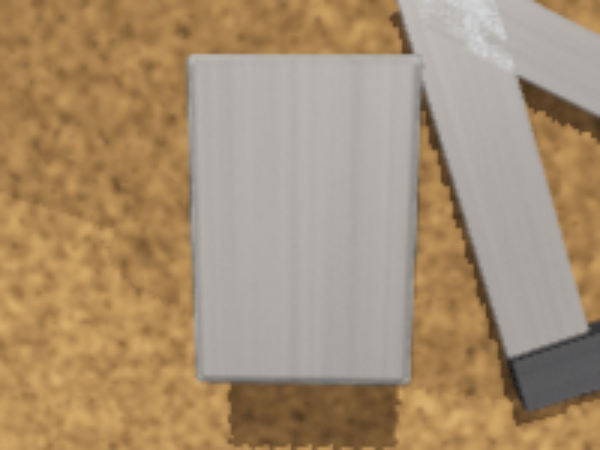

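The upper tin sits flat on the base tin. Its lid corners in the crop are (189,56), (421,57), (410,383) and (198,382).

```bash
python3 - <<'E'
from h import *
s=st();b=np.array([(189,56),(421,57),(410,383),(198,382)])/3-.3+[176,65]
P=plane('wrist',b,.08,s)[:,:2];e=P[1]+P[0]-P[2]-P[3];print(P.mean(0),np.linalg.norm(P-np.roll(P,-1,0),axis=1),np.arctan2(e[1],e[0]))
go(.515,-.052,.25)
E
```

```text
[ 0.54891161 -0.29100483] [0.06278717 0.09039763 0.06335261 0.09122593] 1.288466327709934
at [ 0.5412 -0.3418  0.2401] [-3.098 -0.006  1.292] shift [ 2.714 -1.054 -0.036] zdir [-0.041  0.018]
```

The upper tin is within 0.3 mm of flush. Now the lower tin.

>>> {"fn": "drive_tool", "kwargs": {
  "targets": [
    {"dx": 0.388, "dy": -0.15, "dz": 0, "yaw": 0, "fingers": 0},
    {"dx": 0.388, "dy": -0.15, "dz": 0, "yaw": 0, "fingers": 0},
    {"dx": 0.388, "dy": -0.15, "dz": 0, "yaw": 0, "fingers": 0},
    {"dx": 0.388, "dy": -0.15, "dz": 0, "yaw": 0, "fingers": 0},
    {"dx": 0.388, "dy": -0.15, "dz": 0, "yaw": 0, "fingers": 0},
    {"dx": 0.388, "dy": -0.15, "dz": 0, "yaw": 0, "fingers": 0},
    {"dx": 0.388, "dy": -0.15, "dz": 0, "yaw": 0, "fingers": 0},
    {"dx": 0, "dy": 0, "dz": 0, "yaw": 0, "fingers": 0},
    {"dx": 0, "dy": 0, "dz": 0, "yaw": 0, "fingers": 0}
  ]
}}

```text
clock: 11.3
position: [0.5152, -0.0514, 0.2462]
tool_rot: [-3.097, -0.006, 1.293]
force: [0.4, -0.9, -0.2]
grip_width: 0.0854
finger_force: 0.0
```

```bash
python3 - <<'E'
from h import *
s=st();im=grab_frame('wrist');cv2.imwrite('pics/w5.png',im);json.dump({k:np.asarray(v).tolist() for k,v in s.items()},open('w5.json','w'))
p=proj('wrist',[[.5278,.0021,.094]],s)[0];print(p);r=lid('wrist',im,s,.094,p);print(r,s['qpos'])
go(*r[0],.075,r[2],s=s)
E
```

```text
[281.59144302 136.55561109]
(array([ 0.52942346, -0.00249277]), array([91.7, 64.2]), np.float32(1.2237964), (245, 80, 85, 118)) [ 0.74772696  0.57165547 -1.06443117  1.81586238  0.52166589  1.12161014
 -0.78035537]
at [ 0.5152 -0.0514  0.2462] [-3.097 -0.006  1.293] shift [0.499 0.079 1.714] zdir [-0.041  0.018]
yaw 0.0443
```

>>> {"fn": "drive_tool", "kwargs": {
  "targets": [
    {"dx": 0, "dy": 0, "dz": 0, "yaw": 0.044, "fingers": 0},
    {"dx": 0.25, "dy": 0.022, "dz": 0.3, "yaw": 0, "fingers": 0},
    {"dx": 0.25, "dy": 0.022, "dz": 0.3, "yaw": 0, "fingers": 0},
    {"dx": 0, "dy": 0, "dz": 0.3, "yaw": 0, "fingers": 0},
    {"dx": 0, "dy": 0, "dz": 0.3, "yaw": 0, "fingers": 0},
    {"dx": 0, "dy": 0, "dz": 0.3, "yaw": 0, "fingers": 0},
    {"dx": 0, "dy": 0, "dz": 0.14, "yaw": 0, "fingers": 0},
    {"dx": 0, "dy": 0, "dz": 0, "yaw": 0, "fingers": 0},
    {"dx": 0, "dy": 0, "dz": 0, "yaw": 0, "fingers": 0}
  ]
}}

```text
clock: 12.25
position: [0.5307, -0.0039, 0.0838]
tool_rot: [-3.098, -0.003, 1.222]
force: [1.3, 0.6, 0.1]
grip_width: 0.0856
finger_force: 0.0
```

```bash
python3 - <<'E'
from h import *
go(.5294,-.0025,.079,1.2238)
E
```

```text
at [ 0.5307 -0.0039  0.0838] [-3.098e+00 -3.000e-03  1.222e+00] shift [ 0.009 -0.015  0.049] zdir [-0.039  0.018]
yaw -0.0014
```

>>> {"fn": "drive_tool", "kwargs": {
  "targets": [
    {"dx": 0.009, "dy": -0.015, "dz": 0.04, "yaw": 0, "fingers": 0},
    {"dx": 0, "dy": 0, "dz": 0, "yaw": 0, "fingers": 1},
    {"dx": 0, "dy": 0, "dz": 0, "yaw": 0, "fingers": 1},
    {"dx": 0, "dy": 0, "dz": 0, "yaw": 0, "fingers": 1},
    {"dx": 0, "dy": 0, "dz": 0, "yaw": 0, "fingers": 1},
    {"dx": 0, "dy": 0, "dz": 0, "yaw": 0, "fingers": 1}
  ]
}}

```text
clock: 12.85
position: [0.5294, -0.0023, 0.0802]
tool_rot: [-3.099, -0.003, 1.222]
force: [-4.2, -1.0, 13.3]
grip_width: 0.0631
finger_force: 63.3
```

>>> {"fn": "drive_tool", "kwargs": {
  "targets": [
    {"dx": 0, "dy": 0, "dz": -0.2, "yaw": 0, "fingers": 1},
    {"dx": 0, "dy": 0, "dz": -0.4, "yaw": 0, "fingers": 1},
    {"dx": 0, "dy": 0, "dz": -0.4, "yaw": 0, "fingers": 1},
    {"dx": 0, "dy": 0, "dz": -0.3, "yaw": 0, "fingers": 1},
    {"dx": -0.38, "dy": 0.16, "dz": 0, "yaw": 0, "fingers": 1},
    {"dx": -0.38, "dy": 0.16, "dz": 0, "yaw": 0, "fingers": 1},
    {"dx": -0.38, "dy": 0.16, "dz": 0, "yaw": 0, "fingers": 1},
    {"dx": -0.38, "dy": 0.16, "dz": 0, "yaw": 0, "fingers": 1},
    {"dx": -0.38, "dy": 0.16, "dz": 0, "yaw": 0, "fingers": 1},
    {"dx": -0.38, "dy": 0.16, "dz": 0, "yaw": 0, "fingers": 1},
    {"dx": -0.38, "dy": 0.16, "dz": 0, "yaw": 0, "fingers": 1},
    {"dx": 0, "dy": 0, "dz": 0, "yaw": -0.042, "fingers": 1},
    {"dx": 0, "dy": 0, "dz": 0, "yaw": 0, "fingers": 1},
    {"dx": 0, "dy": 0, "dz": 0, "yaw": 0, "fingers": 1}
  ]
}}

```text
clock: 14.25
position: [0.5485, -0.2919, 0.2036]
tool_rot: [-3.098, -0.006, 1.287]
force: [-0.1, 0.1, -2.8]
grip_width: 0.0628
finger_force: 67.5
```

```bash
python3 - <<'E'
from h import *
go(.5488,-.2910,.108,1.290);s=st();print(s['qpos'],s['grip_width'],s['finger_force'])
E
```

```text
at [ 0.5485 -0.2919  0.2036] [-3.098 -0.006  1.287] shift [0.003 0.042 0.955] zdir [-0.04   0.018]
yaw -0.0016
[ 0.98097573  0.7590833  -0.95620007  1.58429515  0.63809118  1.18942085
 -0.39918805] 0.06283205832787787 67.46498465538025
```

>>> {"fn": "drive_tool", "kwargs": {
  "targets": [
    {"dx": 0.003, "dy": 0.042, "dz": 0.3, "yaw": -0.001, "fingers": 1},
    {"dx": 0, "dy": 0, "dz": 0.3, "yaw": 0, "fingers": 1},
    {"dx": 0, "dy": 0, "dz": 0.2, "yaw": 0, "fingers": 1},
    {"dx": 0, "dy": 0, "dz": 0.1, "yaw": 0, "fingers": 1},
    {"dx": 0, "dy": 0, "dz": 0, "yaw": 0, "fingers": 1},
    {"dx": 0, "dy": 0, "dz": 0, "yaw": 0, "fingers": 1}
  ]
}}

```text
clock: 14.85
position: [0.5497, -0.2917, 0.1143]
tool_rot: [-3.099, -0.006, 1.29]
force: [0.9, -0.9, -2.5]
grip_width: 0.0632
finger_force: 67.4
```

```bash
python3 - <<'E'
from h import *
go(.5488,-.2910,.107,1.290)
E
```

```text
at [ 0.5497 -0.2917  0.1143] [-3.099 -0.006  1.29 ] shift [ 0.004 -0.007  0.074] zdir [-0.039  0.017]
yaw -0.0002
```

>>> {"fn": "drive_tool", "kwargs": {
  "targets": [
    {"dx": 0.004, "dy": -0.007, "dz": 0.05, "yaw": 0, "fingers": 1},
    {"dx": 0, "dy": 0, "dz": 0.022, "yaw": 0, "fingers": 1},
    {"dx": 0, "dy": 0, "dz": 0, "yaw": 0, "fingers": 1}
  ]
}}

```text
clock: 15.15
position: [0.5486, -0.2914, 0.1066]
tool_rot: [-3.099, -0.006, 1.29]
force: [1.4, -0.2, -0.8]
grip_width: 0.0634
finger_force: 67.9
```

>>> {"fn": "drive_tool", "kwargs": {
  "targets": [
    {"dx": 0, "dy": 0, "dz": 0, "yaw": 0, "fingers": 0},
    {"dx": 0, "dy": 0, "dz": 0, "yaw": 0, "fingers": 0},
    {"dx": 0, "dy": 0, "dz": 0, "yaw": 0, "fingers": 0},
    {"dx": 0, "dy": 0, "dz": 0, "yaw": 0, "fingers": 0},
    {"dx": 0, "dy": 0, "dz": -0.3, "yaw": 0, "fingers": 0},
    {"dx": 0, "dy": 0, "dz": -0.4, "yaw": 0, "fingers": 0},
    {"dx": -0.2, "dy": 0, "dz": -0.4, "yaw": 0, "fingers": 0},
    {"dx": -0.3, "dy": 0, "dz": -0.4, "yaw": 0, "fingers": 0},
    {"dx": 0, "dy": 0, "dz": 0, "yaw": 0, "fingers": 0},
    {"dx": 0, "dy": 0, "dz": 0, "yaw": 0, "fingers": 0}
  ]
}}

```text
clock: 16.15
position: [0.5401, -0.3427, 0.2562]
tool_rot: [-3.099, -0.006, 1.288]
force: [0.0, 1.0, -0.7]
grip_width: 0.0852
finger_force: 0.0
```

```bash
python3 - <<'E'
from h import *
s=st();im=grab_frame('wrist');cv2.imwrite('pics/w6.png',im);cv2.imwrite('pics/scene6.png',grab_frame('scene'));cv2.imwrite('pics/top6.png',grab_frame('top'))
print(s['position'],s['tool_rot'],s['qpos'],s['grip_width'])
p=proj('wrist',[[.5488,-.2910,.12]],s)[0];print(p)
hsv=cv2.cvtColor(im,cv2.COLOR_BGR2HSV);print(lid('wrist',im,s,.12,p))
sc=cv2.imread('pics/scene6.png');q=proj('scene',[[.5488,-.291,.06]])[0].astype(int);print(q)
c=np.hstack([im[int(p[1])-75:int(p[1])+75,int(p[0])-65:int(p[0])+65],sc[q[1]-75:q[1]+75,q[0]-65:q[0]+65]]);cv2.imwrite('pics/c6.png',cv2.resize(c,None,fx=3,fy=3))
print(int(p[0])-65,int(p[1])-75,q-[65,75])
E
```

```text
[ 0.54014484 -0.34266757  0.25616677] [-3.09923074 -0.0055685   1.28822171] [ 1.04676812  0.73081174 -0.97400551  1.48068844  0.60098419  1.29837889
 -0.27664862] 0.08515906411538472
[276.03652281 141.98340622]
(array([ 0.60243518, -0.29196497]), array([103.2, 190.6]), np.float32(3.1300006), (234, 54, 244, 145))
[175 296]
211 66 [110 221]
```

View pics/c6.png

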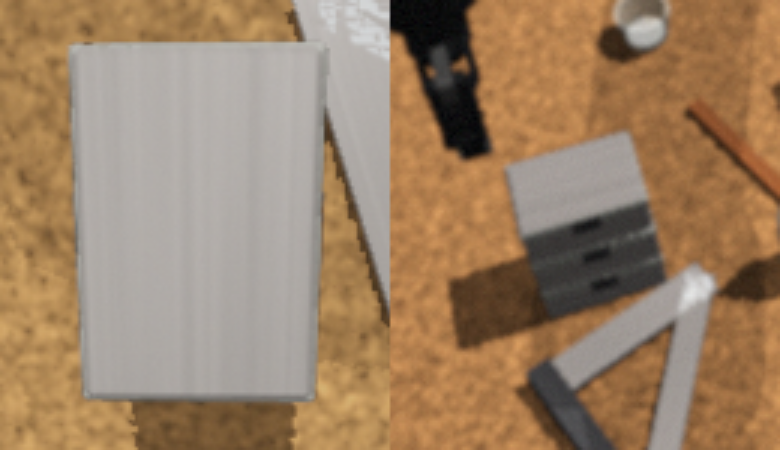

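The column of three is flush in both views: lid centred at crop (197,220) and the three bodies in line at (585,225). Next, measure the inspection camera.

```bash
python3 - <<'E'
from h import *
a=cv2.imread('pics/top6.png')[55:205,145:245];b=cv2.imread('pics/scene6.png')[150:300,370:470]
cv2.imwrite('pics/c7.png',cv2.resize(np.hstack([a,b]),None,fx=4,fy=4,interpolation=cv2.INTER_CUBIC))
E
```

```text
(no output)
```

View pics/c7.png

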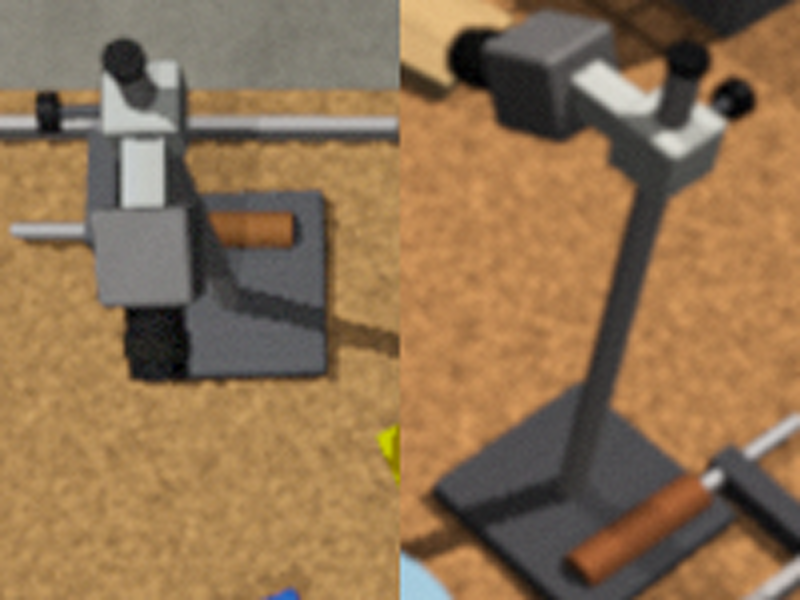

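The lens tube's front rim is at crop (159,377) in the top view. The cube body's top face runs (97,213) to (190,303). In the scene view the body's top face spans (497,52), (530,12), (612,28), (578,72), and the foot corners are (435,492), (583,385), (735,512).

```bash
python3 - <<'E'
from h import *
t=lambda p:np.array(p)/4+[145-.4,55-.4]
c=lambda p:(np.array(p)-[400,0])/4+[370-.4,150-.4]
n={'f-':((190,303),(497,52)),'f+':((100,304),(530,12)),'b-':((187,208),(578,72)),'b+':((96,213),(612,28))}
Q={}
for k,(a,b) in n.items():
    Q[k]=tri(('top',t(a),None),('scene',c(b),None));e=proj('top',Q[k])[0]-t(a);print(k,Q[k].round(4),'res',e.round(1))
d=lambda a,b:np.linalg.norm(Q[a]-Q[b]).round(4)
print(d('f-','f+'),d('b-','b+'),d('f-','b-'),d('f+','b+'))
for z in(0,.012,.02):
    P=plane('scene',[c(p) for p in((435,492),(583,385),(735,512))],z);R=plane('top',[t(p) for p in((322,193),(325,375))],z)
    print(z,P.round(4)[:,:2].tolist(),np.linalg.norm(P[0]-P[1]).round(4),np.linalg.norm(P[2]-P[1]).round(4),R[:,:2].round(4).tolist())
print('post foot',plane('scene',[c((572,490))],.012))
E
```

```text
f- [0.6911 0.1883 0.3094] res [-2.  -1.4]
f+ [0.6844 0.2272 0.3144] res [1.  0.7]
b- [0.738  0.1913 0.3276] res [-3.5 -2.7]
b+ [0.7297 0.2313 0.3319] res [-1.1 -0.8]
0.0398 0.0411 0.0504 0.0487
0 [[0.7403, 0.153], [0.7345, 0.2846], [0.8584, 0.2889]] 0.1318 0.124 [[0.8723, 0.1493], [0.7427, 0.1453]]
0.012 [[0.7458, 0.1462], [0.74, 0.2764], [0.8626, 0.2806]] 0.1303 0.1227 [[0.8675, 0.1481], [0.7391, 0.1441]]
0.02 [[0.7495, 0.1416], [0.7437, 0.2708], [0.8654, 0.2751]] 0.1293 0.1218 [[0.8643, 0.1472], [0.7367, 0.1433]]
post foot [[0.79360331 0.21369785 0.012     ]]
```

```bash
cat > fk.py <<'E'
from h import *
from scipy.optimize import least_squares
def fk(q,p):
    h,L1,L2,L3,az,off=p[:6]
    R=Ro.from_euler('z',az)*Ro.from_euler('z',q[0])*Ro.from_euler('y',q[1]); x=np.array([0,0,h])
    x=x+R.apply([0,0,L1]);e=x; R=R*Ro.from_euler('z',q[2])*Ro.from_euler('y',q[3]); x=x+R.apply([off,0,L2]);w=x
    R=R*Ro.from_euler('z',q[4])*Ro.from_euler('y',q[5])*Ro.from_euler('z',q[6]);x=x+R.apply([0,0,L3])
    return x,R,e,w
def data(): return [json.loads(l) for l in open('log.txt')]
def fit():
    D=data()
    def res(p):
        r=[]
        for s in D:
            x,R,_,_=fk(s['qpos'],p);r+=list((x-s['position'])*10);r+=list(R.apply([0,0,1])-Ro.from_euler('xyz',s['tool_rot']).apply([0,0,1]))
        return r
    o=least_squares(res,[.3,.42,.4,.2,-2.42,0]);return o.x,np.abs(o.fun).max()
E
python3 - <<'E'
from fk import *
p,e=fit();print(p.round(4),e)
s=data()[-1];x,R,el,w=fk(s['qpos'],p);print(x,el,w)
M=R.inv()*Ro.from_euler('xyz',s['tool_rot']);print(M.as_rotvec())
E
```

```text
[-25.4494  -0.9276  -0.1809 -26.2215  -0.5214  -0.0774] 2.631179562615248
[ 0.4675504  -0.31648224  0.17292235] [ -0.53564375  -0.31049256 -26.14008997] [ -0.64589542  -0.19549116 -26.02460194]
[-0.0102521   0.0102521   1.61397385]
```

```bash
python3 - <<'E'
import fk as F, itertools
from h import *
from scipy.optimize import least_squares
D=F.data()
best=[]
for sg in itertools.product([1,-1],repeat=3):
  S=np.array([sg[0],1,sg[1],1,sg[2],1,1])
  for az in(-2.4,-.07,.7,2.4):
    def res(p):
        r=[]
        for s in D:
            x,R,_,_=F.fk(np.array(s['qpos'])*S,p);r+=list((x-s['position'])*5);r+=list(R.apply([0,0,1])-Ro.from_euler('xyz',s['tool_rot']).apply([0,0,1]))
        return r
    o=least_squares(res,[.3,.42,.4,.2,az,0],bounds=([0,.2,.2,.05,-7,-.2],[.6,.7,.7,.5,7,.2]));best.append((np.abs(o.fun).max(),sg,o.x.round(4)))
best.sort(key=lambda b:b[0])
for b in best[:3]:print(b)
E
```

```text
(np.float64(0.03088477740825102), (-1, -1, -1), array([ 0.0503,  0.5314,  0.4153,  0.05  , -0.0826,  0.0172]))
(np.float64(0.030884777695942833), (-1, -1, -1), array([ 0.0503,  0.5314,  0.4153,  0.05  , -0.0826,  0.0172]))
(np.float64(0.03088477834906872), (-1, -1, -1), array([ 0.0503,  0.5314,  0.4153,  0.05  , -0.0826,  0.0172]))
```

```bash
cat > fk.py <<'E'
from h import *
from scipy.optimize import least_squares
S=np.array([-1,1,-1,1,-1,1,-1])
E_=Ro.from_euler
def fk(q,p):
    q=np.array(q)*S
    h,L1,L2,L3,az,o0,y0,o1,y1,o2,y2,ty=p
    R=E_('z',az+q[0]); x=np.array([0,0,h])+R.apply([o0,y0,0]);R=R*E_('y',q[1])
    x=x+R.apply([0,0,L1])+ (R*E_('z',q[2])).apply([o1,y1,0]);e=x; R=R*E_('z',q[2])*E_('y',q[3])
    x=x+R.apply([0,0,L2])+(R*E_('z',q[4])).apply([o2,y2,0]);w=x
    R=R*E_('z',q[4])*E_('y',q[5])*E_('z',q[6]+ty);x=x+R.apply([0,0,L3])
    return x,R,e,w
def data(): return [json.loads(l) for l in open('log.txt')]
P0=np.array([.33,.45,.42,.25,-.0,0,0,0,0,0,0,0])
def fit():
    D=data()
    def res(p):
        r=[]
        for s in D:
            x,R,_,_=fk(s['qpos'],p);r+=list((x-s['position'])*10)
            r+=list((Ro.from_euler('xyz',s['tool_rot']).inv()*R).as_rotvec()*2)
        return r+list((p-P0)*.005)
    best=None
    for ty in(0,1.57,3.14,-1.57):
        p=P0.copy();p[-1]=ty;o=least_squares(res,p)
        if best is None or o.cost<best.cost:best=o
    return best.x,np.abs(best.fun[:-12]).max()
E
python3 - <<'E'
from fk import *
D=data();print(len(D));print(D[0]['position'],D[0]['clock'])
open('log.txt','a').write(json.dumps(dict(position=[.199,-.5925,.2498],tool_rot=[-3.1407,0,.324],qpos=[1.177,.522,-.036,1.6,.021,1.021,-.113],clock=0))+'\n')
open('log.txt','a').write(json.dumps(dict(position=[.2685,-.8382,.3513],tool_rot=[3.134,-.015,.287],qpos=[1.169,1.072,.209,.313,-.201,1.755,-.052],clock=0))+'\n')
open('log.txt','a').write(json.dumps(dict(position=[.2861,-.8317,.3248],tool_rot=[-3.111,.01,.367],qpos=[1.209,1.104,-.302,.275,.283,1.806,-.075],clock=0))+'\n')
p,e=fit();np.save('p.npy',p);print(p.round(4),e)
E
```

```text
20
[0.29442673202924574, -0.8333710067378968, 0.30925878861700185] 2.35
[ 3.2290e-01  5.2980e-01  4.2060e-01  3.1210e-01 -6.0000e-04  4.0000e-04
 -2.1000e-02 -1.0000e-04 -3.7500e-02 -2.0000e-04  1.0000e-04  1.5702e+00] 0.003215222381229288
```

```bash
cat > sim.py <<'E'
from fk import *
p=np.load('p.npy')
lo=np.array([-2.91,-.3,-1.5,.17,-1.26,.16,-2.52]);hi=np.array([2.91,2.13,1.42,2.43,4.41,1.93,2.52])
def ik(q,x,R,w=.3,reg=.003):
    q=np.clip(q,lo+1e-4,hi-1e-4)
    def res(v):
        a,B,_,_=fk(v,p);return np.r_[(a-x),w*(R.inv()*B).as_rotvec(),reg*(v-q)]
    return least_squares(res,q,bounds=(lo,hi),xtol=1e-8,ftol=1e-8).x
def push(q,d,n,w=.3,show=1):
    for i in range(n):
        x,R,_,_=fk(q,p);q=ik(q,x+np.array(d),R,w)
        if (i+1)%show==0:
            x,R,_,_=fk(q,p);print(i+1,x.round(3),'zdir',R.as_matrix()[:2,2].round(3),'q',q.round(2))
    return q
E
python3 - <<'E'
from sim import *
q=np.array(data()[-4]['qpos']);print(data()[-4]['position'])
q=push(q,np.array([.50-.54,0+.343,.0])/8,8,show=8)
for X in (0,-.1):
    q2=push(q,[X/4,0,0],4,show=4) if X else q
    push(q2,[0,0,.04],22,show=2)
E
```

```text
[0.5401448360195645, -0.34266756804384924, 0.25616677228564116]
8 [0.5   0.    0.256] zdir [-0.039  0.017] q [ 0.68  0.53 -1.08  1.85  0.49  1.11 -0.87]
2 [0.5   0.    0.336] zdir [-0.039  0.017] q [ 0.73  0.44 -1.14  1.74  0.39  1.26 -0.79]
4 [0.5   0.    0.416] zdir [-0.039  0.017] q [ 0.77  0.38 -1.18  1.61  0.32  1.42 -0.72]
6 [0.5   0.    0.496] zdir [-0.039  0.017] q [ 0.77  0.34 -1.19  1.45  0.28  1.59 -0.69]
8 [0.5   0.    0.576] zdir [-0.039  0.017] q [ 0.73  0.33 -1.19  1.26  0.28  1.78 -0.68]
10 [0.5   0.    0.656] zdir [-0.037  0.018] q [ 0.32  0.24 -0.61  1.04  0.12  1.93 -0.52]
12 [0.496 0.001 0.713] zdir [0.072 0.021] q [-0.48  0.18  0.5   0.98 -0.11  1.93 -0.31]
14 [0.492 0.001 0.767] zdir [0.195 0.024] q [-0.57  0.14  0.6   0.89 -0.12  1.93 -0.32]
16 [0.489 0.001 0.82 ] zdir [0.316 0.028] q [-0.64  0.12  0.68  0.79 -0.12  1.93 -0.32]
18 [0.486 0.002 0.874] zdir [0.431 0.032] q [-0.66  0.12  0.73  0.67 -0.14  1.93 -0.32]
20 [0.483 0.002 0.927] zdir [0.541 0.035] q [-0.63  0.13  0.73  0.54 -0.17  1.93 -0.33]
22 [0.48  0.003 0.978] zdir [0.642 0.038] q [-0.55  0.15  0.7
[... 389 characters left out ...]
   0.    0.576] zdir [-0.039  0.017] q [ 1.15  0.05 -1.31  1.47  0.03  1.7  -0.45]
10 [0.4   0.    0.656] zdir [-0.039  0.017] q [ 1.05  0.11 -1.32  1.25  0.09  1.9  -0.52]
12 [0.4   0.001 0.714] zdir [0.059 0.031] q [ 0.13 -0.   -0.26  1.15 -0.03  1.93 -0.42]
14 [0.399 0.001 0.766] zdir [0.185 0.047] q [ 0.4  -0.02 -0.5   1.04 -0.04  1.93 -0.41]
16 [0.4   0.002 0.819] zdir [0.306 0.059] q [ 0.65 -0.03 -0.72  0.92 -0.06  1.93 -0.39]
18 [0.4   0.003 0.873] zdir [0.422 0.07 ] q [ 0.74 -0.03 -0.8   0.79 -0.07  1.93 -0.39]
20 [0.399 0.004 0.926] zdir [0.531 0.082] q [ 0.66 -0.02 -0.75  0.66 -0.05  1.93 -0.41]
22 [0.399 0.004 0.978] zdir [0.632 0.095] q [ 0.31 -0.01 -0.45  0.52 -0.01  1.93 -0.44]
```

```bash
python3 - <<'E'
from h import *
go(.505,-.075,.25,1.22)
E
```

```text
at [ 0.5402 -0.3411  0.2547] [-3.097 -0.007  1.291] shift [ 2.46  -1.069  0.111] zdir [-0.041  0.019]
yaw 0.0451
```

>>> {"fn": "drive_tool", "kwargs": {
  "targets": [
    {"dx": 0.41, "dy": -0.178, "dz": 0.018, "yaw": 0, "fingers": 0},
    {"dx": 0.41, "dy": -0.178, "dz": 0.018, "yaw": 0, "fingers": 0},
    {"dx": 0.41, "dy": -0.178, "dz": 0.018, "yaw": 0, "fingers": 0},
    {"dx": 0.41, "dy": -0.178, "dz": 0.018, "yaw": 0, "fingers": 0},
    {"dx": 0.41, "dy": -0.178, "dz": 0.018, "yaw": 0, "fingers": 0},
    {"dx": 0.41, "dy": -0.178, "dz": 0.018, "yaw": 0, "fingers": 0},
    {"dx": 0, "dy": 0, "dz": 0, "yaw": 0.045, "fingers": 0},
    {"dx": 0, "dy": 0, "dz": 0, "yaw": 0, "fingers": 0},
    {"dx": 0, "dy": 0, "dz": 0, "yaw": 0, "fingers": 0}
  ]
}}

```text
clock: 17.2
position: [0.5055, -0.0762, 0.2505]
tool_rot: [-3.097, -0.003, 1.221]
force: [-0.3, -0.6, 0.6]
grip_width: 0.0855
finger_force: 0.0
```

```bash
python3 - <<'E'
from h import *
s=st();im=grab_frame('wrist');cv2.imwrite('pics/w8.png',im);json.dump({k:np.asarray(v).tolist() for k,v in s.items()},open('w8.json','w'))
c=np.array([.5294,-.0025]);u=np.array([np.cos(1.2238),np.sin(1.2238)])
print(proj('wrist',[[*(c+u*k*.075),.045] for k in(-1,0,1)],s).round(0).tolist())
cv2.imwrite('pics/c8.png',cv2.resize(im[20:260,180:400],None,fx=2.5,fy=2.5))
E
```

```text
[[283.0, 184.0], [283.0, 107.0], [283.0, 18.0]]
```

View pics/c8.png

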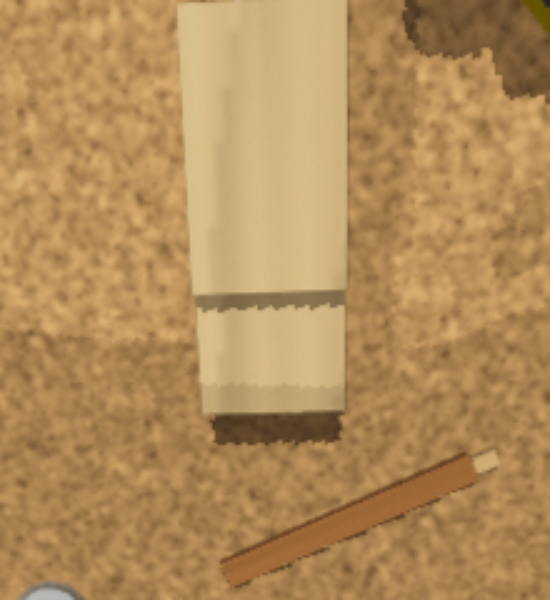

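The view shows the upper strip running away towards +y, with the step at crop row about 293. The lower strip's end is nearest, with its edge corners at crop (203,413) and (344,411), and the pencil lies beyond it.

```bash
python3 - <<'E'
from h import *
s=json.load(open('w8.json'));f=lambda a:np.array(a)/2.5-.3+[180,20]
A=plane('wrist',f([(195,296),(346,291)]),.054,s)[:,:2];B=plane('wrist',f([(203,413),(344,411)]),.042,s)[:,:2]
Tp=plane('wrist',f([(179,4),(347,0)]),.054,s)[:,:2]
print('w',np.linalg.norm(A[0]-A[1]),np.linalg.norm(B[0]-B[1]),'len',np.linalg.norm(A.mean(0)-B.mean(0)))
v=(A.mean(0)-B.mean(0))+(A[0]+A[1]-B[0]-B[1])*0
print(A,B)
l=np.r_[A[0]-B[0],];v1=np.arctan2(*(A[0]-B[0])[::-1]);v2=np.arctan2(*(A[1]-B[1])[::-1]);v3=np.arctan2(*(Tp[0]-A[0])[::-1]);v4=np.arctan2(*(Tp[1]-A[1])[::-1]);print(v1,v2,v3,v4)
w=B[1]-B[0];print('perp yaw',np.arctan2(w[1],w[0])+np.pi/2,np.arctan2(*(A[1]-A[0])[::-1])+np.pi/2)
y=(v3+v4)/2;u=np.array([np.cos(y),np.sin(y)])
print('yaw',y,'origin',A.mean(0)+.025*u,B.mean(0)+.075*u)
E
```

```text
w 0.05784041857342039 0.05854812704385589 len 0.04927569537932631
[[ 0.49707202 -0.02095381]
 [ 0.55208843 -0.0388062 ]] [[ 0.48144985 -0.06733492]
 [ 0.53692773 -0.08604555]]
1.2459094749373785 1.2602465925278497 1.2583646749701047 1.2554012752807737
perp yaw 1.2455132734962815 1.2570239182265994
yaw 1.2568829751254391 origin [ 0.5322998  -0.00610169] [ 0.53234752 -0.0053553 ]
```

```bash
python3 - <<'E'
from h import *
go(.5167,-.0532,.037,1.254)
E
```

```text
at [ 0.5055 -0.0765  0.2505] [-3.097e+00 -3.000e-03  1.220e+00] shift [0.251 0.12  2.133] zdir [-0.041  0.018]
yaw -0.0217
```

>>> {"fn": "drive_tool", "kwargs": {
  "targets": [
    {"dx": 0, "dy": 0, "dz": 0, "yaw": -0.022, "fingers": 0},
    {"dx": 0.124, "dy": 0.064, "dz": 0.4, "yaw": 0, "fingers": 0},
    {"dx": 0.123, "dy": 0.064, "dz": 0.4, "yaw": 0, "fingers": 0},
    {"dx": 0, "dy": 0, "dz": 0.4, "yaw": 0, "fingers": 0},
    {"dx": 0, "dy": 0, "dz": 0.4, "yaw": 0, "fingers": 0},
    {"dx": 0, "dy": 0, "dz": 0.2, "yaw": 0, "fingers": 0},
    {"dx": 0, "dy": 0, "dz": 0, "yaw": 0, "fingers": 0},
    {"dx": 0, "dy": 0, "dz": 0, "yaw": 0, "fingers": 0}
  ]
}}

```text
clock: 18.05
position: [0.5186, -0.0533, 0.0712]
tool_rot: [-3.098, -0.005, 1.254]
force: [0.3, 0.1, 0.7]
grip_width: 0.0854
finger_force: 0.0
```

```bash
python3 - <<'E'
from h import *
go(.5167,-.0532,.037,1.254)
E
```

```text
at [ 0.5186 -0.0533  0.0712] [-3.098 -0.005  1.254] shift [-0.007 -0.003  0.342] zdir [-0.04   0.018]
yaw 0.0002
```

>>> {"fn": "drive_tool", "kwargs": {
  "squeeze": 60,
  "targets": [
    {"dx": -0.007, "dy": -0.003, "dz": 0.15, "yaw": 0, "fingers": 0},
    {"dx": 0, "dy": 0, "dz": 0.12, "yaw": 0, "fingers": 0},
    {"dx": 0, "dy": 0, "dz": 0.07, "yaw": 0, "fingers": 0},
    {"dx": 0, "dy": 0, "dz": 0, "yaw": 0, "fingers": 0},
    {"dx": 0, "dy": 0, "dz": 0, "yaw": 0, "fingers": 1},
    {"dx": 0, "dy": 0, "dz": 0, "yaw": 0, "fingers": 1},
    {"dx": 0, "dy": 0, "dz": 0, "yaw": 0, "fingers": 1},
    {"dx": 0, "dy": 0, "dz": 0, "yaw": 0, "fingers": 1},
    {"dx": 0, "dy": 0, "dz": 0, "yaw": 0, "fingers": 1},
    {"dx": 0, "dy": 0, "dz": 0, "yaw": 0, "fingers": 1}
  ]
}}

```text
clock: 19.05
position: [0.5167, -0.0532, 0.0374]
tool_rot: [-3.099, -0.005, 1.254]
force: [-2.0, -0.6, 6.7]
grip_width: 0.0587
finger_force: 63.4
```

```bash
python3 - <<'E'
from sim import *
s=st();p[:]=fit()[0];np.save('p.npy',p)
def pt(q,d,n,w,show):
    for i in range(n):
        x,R,_,_=fk(q,p);q=ik(q,x+R.apply(d),R,w)
        if (i+1)%show==0:
            x,R,_,_=fk(q,p);print(i+1,x.round(3),'zdir',R.as_matrix()[:2,2].round(3),'q',q.round(2))
    return q
q=pt(np.array(s['qpos']),[.02,0,-.04],5,.3,5)
for w in(.3,1.):
    pt(q,[0,0,-.04],20,w,4)
E
```

```text
5 [0.556 0.038 0.238] zdir [-0.039  0.018] q [ 0.52  0.63 -1.01  1.73  0.55  1.14 -0.97]
4 [0.562 0.036 0.398] zdir [-0.039  0.018] q [ 0.57  0.5  -1.09  1.49  0.41  1.44 -0.85]
8 [0.568 0.033 0.557] zdir [-0.039  0.018] q [ 0.49  0.45 -1.09  1.13  0.37  1.8  -0.79]
12 [0.565 0.03  0.695] zdir [0.07  0.026] q [-0.34  0.31  0.35  0.84 -0.14  1.93 -0.39]
16 [0.529 0.025 0.806] zdir [0.295 0.041] q [-0.47  0.2   0.49  0.73 -0.15  1.93 -0.39]
20 [0.464 0.018 0.907] zdir [0.495 0.055] q [-0.9   0.08  0.91  0.64 -0.12  1.93 -0.41]
4 [0.562 0.036 0.398] zdir [-0.039  0.018] q [ 0.57  0.5  -1.09  1.49  0.41  1.44 -0.85]
8 [0.568 0.033 0.557] zdir [-0.039  0.018] q [ 0.49  0.45 -1.09  1.13  0.37  1.8  -0.79]
12 [0.555 0.03  0.661] zdir [-0.014  0.019] q [-0.34  0.32  0.33  0.92 -0.13  1.93 -0.39]
16 [0.521 0.027 0.695] zdir [0.041 0.023] q [-0.43  0.23  0.41  0.95 -0.12  1.93 -0.39]
20 [0.488 0.024 0.725] zdir [0.096 0.027] q [-0.58  0.15  0.56  0.98 -0.11  1.93 -0.4 ]
```

>>> {"fn": "drive_tool", "kwargs": {
  "targets": [
    {"dx": 0, "dy": 0, "dz": -0.15, "yaw": 0, "fingers": 1},
    {"dx": 0, "dy": 0, "dz": -0.3, "yaw": 0, "fingers": 1},
    {"dx": 0.2, "dy": 0, "dz": -0.4, "yaw": 0, "fingers": 1},
    {"dx": 0.2, "dy": 0, "dz": -0.4, "yaw": 0, "fingers": 1},
    {"dx": 0.1, "dy": 0, "dz": -0.4, "yaw": 0, "fingers": 1},
    {"dx": 0, "dy": 0, "dz": -0.4, "yaw": 0, "fingers": 1},
    {"dx": 0, "dy": 0, "dz": -0.4, "yaw": 0, "fingers": 1},
    {"dx": 0, "dy": 0, "dz": -0.4, "yaw": 0, "fingers": 1},
    {"dx": 0, "dy": 0, "dz": -0.4, "yaw": 0, "fingers": 1},
    {"dx": 0, "dy": 0, "dz": -0.4, "yaw": 0, "fingers": 1},
    {"dx": 0, "dy": 0, "dz": -0.4, "yaw": 0, "fingers": 1},
    {"dx": 0, "dy": 0, "dz": -0.4, "yaw": 0, "fingers": 1},
    {"dx": 0, "dy": 0, "dz": -0.4, "yaw": 0, "fingers": 1},
    {"dx": 0, "dy": 0, "dz": -0.4, "yaw": 0, "fingers": 1}
  ]
}}

```text
clock: 20.45
position: [0.5517, -0.0146, 0.5644]
tool_rot: [-3.099, -0.005, 1.255]
force: [0.3, -0.4, -0.6]
grip_width: 0.0586
finger_force: 64.7
```

```bash
python3 - <<'E'
from h import *
s=st();print(s['qpos'].round(3),Ttool(s)[:2,2].round(3),s['grip_width'],s['finger_force'],s['qd'].round(2))
cv2.imwrite('pics/w9.png',grab_frame('wrist'));cv2.imwrite('pics/scene9.png',grab_frame('scene'))
E
```

```text
[ 0.612  0.422 -1.111  1.159  0.352  1.801 -0.704] [-0.039  0.018] 0.05863057881491625 64.7154943831265 [-0.33  0.    0.05 -1.05  0.04  0.96  0.08]
```

Just as simulated. Joint 6 is near its limit, so pushing further up should now produce the tilt.

>>> {"fn": "drive_tool", "kwargs": {
  "targets": [
    {"dx": 0, "dy": 0, "dz": -0.4, "yaw": 0, "fingers": 1},
    {"dx": 0, "dy": 0, "dz": -0.4, "yaw": 0, "fingers": 1},
    {"dx": 0, "dy": 0, "dz": -0.4, "yaw": 0, "fingers": 1},
    {"dx": 0, "dy": 0, "dz": -0.4, "yaw": 0, "fingers": 1},
    {"dx": 0, "dy": 0, "dz": -0.4, "yaw": 0, "fingers": 1},
    {"dx": 0, "dy": 0, "dz": -0.4, "yaw": 0, "fingers": 1}
  ]
}}

```text
clock: 21.15
position: [0.5661, -0.0173, 0.5934]
tool_rot: [-3.014, 0.038, 1.256]
force: [0.8, 0.5, -1.8]
grip_width: 0.0589
finger_force: 65.1
```

```bash
python3 - <<'E'
from h import *
s=st();print(s['position'].round(3),s['qpos'].round(3),Ttool(s)[:2,2].round(3),s['grip_width'],s['finger_force'],s['qd'].round(2))
E
```

```text
[ 0.566 -0.017  0.593] [ 0.08   0.38  -0.253  0.982  0.072  1.921 -0.46 ] [-0.133  0.004] 0.05894575381851856 65.1351672783494 [-0.96 -0.02  1.66 -0.06 -0.56  0.03  0.47]
```

>>> {"fn": "drive_tool", "kwargs": {
  "targets": [
    {"dx": 0, "dy": 0, "dz": -0.4, "yaw": 0, "fingers": 1},
    {"dx": 0, "dy": 0, "dz": -0.4, "yaw": 0, "fingers": 1},
    {"dx": 0, "dy": 0, "dz": -0.4, "yaw": 0, "fingers": 1},
    {"dx": 0, "dy": 0, "dz": -0.4, "yaw": 0, "fingers": 1}
  ]
}}

```text
clock: 21.55
position: [0.5614, -0.018, 0.6252]
tool_rot: [-3.055, 0.027, 1.253]
force: [0.1, 0.0, -1.4]
grip_width: 0.0583
finger_force: 65.1
```

```bash
python3 - <<'E'
from h import *
s=st();print(s['position'].round(3),s['qpos'].round(3),Ttool(s)[:2,2].round(3),s['grip_width'],s['finger_force'],s['qd'].round(2))
E
```

```text
[ 0.561 -0.018  0.625] [-0.277  0.363  0.365  0.956 -0.131  1.933 -0.289] [-0.091  0.002] 0.058289194256963106 65.12257793918252 [-0.67 -0.15  1.11 -0.1  -0.33  0.02  0.27]
```

>>> {"fn": "drive_tool", "kwargs": {
  "targets": [
    {"dx": 0, "dy": 0, "dz": -0.4, "yaw": 0, "fingers": 1},
    {"dx": 0, "dy": 0, "dz": -0.4, "yaw": 0, "fingers": 1},
    {"dx": 0, "dy": 0, "dz": -0.4, "yaw": 0, "fingers": 1},
    {"dx": 0, "dy": 0, "dz": -0.4, "yaw": 0, "fingers": 1},
    {"dx": 0, "dy": 0, "dz": -0.4, "yaw": 0, "fingers": 1},
    {"dx": 0, "dy": 0, "dz": -0.4, "yaw": 0, "fingers": 1}
  ]
}}

```text
clock: 22.15
position: [0.5223, -0.0175, 0.7178]
tool_rot: [3.051, -0.026, 1.25]
force: [-0.5, 0.4, -0.4]
grip_width: 0.0584
finger_force: 65.1
```

```bash
python3 - <<'E'
from h import *
s=st();print(s['position'].round(3),s['qpos'].round(3),Ttool(s)[:2,2].round(3),s['grip_width'],s['finger_force'],s['qd'].round(2))
E
```

```text
[ 0.522 -0.018  0.718] [-0.427  0.23   0.519  0.911 -0.124  1.933 -0.296] [ 0.094 -0.004] 0.058404715458760706 65.13445666059852 [-0.38 -0.23  0.38 -0.06  0.01  0.   -0.01]
```

>>> {"fn": "drive_tool", "kwargs": {
  "targets": [
    {"dx": 0, "dy": 0, "dz": -0.4, "yaw": 0, "fingers": 1},
    {"dx": 0, "dy": 0, "dz": -0.4, "yaw": 0, "fingers": 1},
    {"dx": 0, "dy": 0, "dz": -0.4, "yaw": 0, "fingers": 1},
    {"dx": 0, "dy": 0, "dz": -0.4, "yaw": 0, "fingers": 1},
    {"dx": 0, "dy": 0, "dz": -0.4, "yaw": 0, "fingers": 1},
    {"dx": 0, "dy": 0, "dz": -0.4, "yaw": 0, "fingers": 1},
    {"dx": 0, "dy": 0, "dz": -0.4, "yaw": 0, "fingers": 1},
    {"dx": 0, "dy": 0, "dz": -0.4, "yaw": 0, "fingers": 1}
  ]
}}

```text
clock: 22.95
position: [0.4593, -0.0157, 0.8104]
tool_rot: [2.863, -0.085, 1.262]
force: [1.0, 0.4, -2.4]
grip_width: 0.0587
finger_force: 65.1
```

```bash
python3 - <<'E'
from h import *
s=st();print(s['position'].round(3),s['qpos'].round(3),Ttool(s)[:2,2].round(3),s['grip_width'],s['finger_force'],s['qd'].round(2))
E
```

```text
[ 0.459 -0.016  0.81 ] [-0.993  0.068  1.021  0.881 -0.061  1.933 -0.331] [ 0.287 -0.006] 0.05871491629310843 65.13697306159884 [ 1.55 -0.19 -2.2  -0.07  0.35 -0.01 -0.32]
```

>>> {"fn": "drive_tool", "kwargs": {
  "targets": [
    {"dx": 0, "dy": 0.1, "dz": -0.2, "yaw": 0, "fingers": 1},
    {"dx": 0, "dy": 0.1, "dz": -0.2, "yaw": 0, "fingers": 1},
    {"dx": 0, "dy": 0.1, "dz": -0.2, "yaw": 0, "fingers": 1},
    {"dx": 0, "dy": 0.1, "dz": -0.2, "yaw": 0, "fingers": 1}
  ]
}}

```text
clock: 23.35
position: [0.4679, -0.0288, 0.8387]
tool_rot: [2.798, -0.104, 1.267]
force: [0.5, 0.7, -0.4]
grip_width: 0.0587
finger_force: 65.2
```

```bash
python3 - <<'E'
from h import *
s=st();print(s['position'].round(3),s['qpos'].round(3),Ttool(s)[:2,2].round(3),s['grip_width'],s['finger_force'],s['qd'].round(2))
E
```

```text
[ 0.468 -0.029  0.839] [-0.873  0.092  0.98   0.797 -0.108  1.933 -0.286] [ 0.351 -0.008] 0.05873141778667503 65.15646952204406 [ 0.37  0.01 -0.29 -0.21 -0.03 -0.    0.04]
```

>>> {"fn": "drive_tool", "kwargs": {
  "targets": [
    {"dx": 0.1, "dy": 0.1, "dz": -0.2, "yaw": 0, "fingers": 1},
    {"dx": 0.1, "dy": 0.1, "dz": -0.2, "yaw": 0, "fingers": 1},
    {"dx": 0.1, "dy": 0.1, "dz": -0.2, "yaw": 0, "fingers": 1},
    {"dx": 0.1, "dy": 0.1, "dz": -0.2, "yaw": 0, "fingers": 1}
  ]
}}

```text
clock: 23.75
position: [0.4805, -0.0012, 0.8687]
tool_rot: [2.727, -0.123, 1.276]
force: [0.0, -0.4, -1.6]
grip_width: 0.0588
finger_force: 65.1
```

```bash
python3 - <<'E'
from h import *
s=st();print(s['position'].round(3),s['qpos'].round(3),Ttool(s)[:2,2].round(4),s['grip_width'],s['finger_force'],s['qd'].round(2))
E
```

```text
[ 0.48  -0.001  0.869] [-0.846  0.124  0.937  0.699 -0.125  1.933 -0.326] [ 0.4183 -0.0095] 0.05881433446118277 65.13974286150187 [-0.01  0.07 -0.02 -0.23 -0.04  0.   -0.09]
```

```bash
cat >> sim.py <<'E'
LY=.035
l=np.array([.9063*np.cos(LY),.9063*np.sin(LY),.4226])
def yawturn(R):
    M=R if isinstance(R,np.ndarray) else R.as_matrix()
    return np.arctan2(-(M[:,0]@l),M[:,1]@l)   # turn about tool z bringing y_t to l
E
python3 - <<'E'
from sim import *
s=st();q=np.array(s['qpos']);p[:]=fit()[0];np.save('p.npy',p)
M=Ttool(s)[:3,:3];t=yawturn(M);print('turn frac',t/(np.pi/2))
M2=M@Ro.from_euler('z',t).as_matrix();print(M2.round(3),M2[:,1]@l)
d=(np.array([.42,.157,.44])-s['position']);print('in tool axes now',(M.T@d*10).round(3),'after',(M2.T@d*10).round(3))
n=20;mx=0
for i in range(n):
    x,R,_,_=fk(q,p);q2=ik(q,x+d/n,R);mx=max(mx,abs(q2-q).max());q=q2
print(q.round(2),mx)
x,R,_,_=fk(q,p);q=ik(q,x,R*E_('z',t));print('turned',q.round(2))
d2=np.array([.578,.157,.23])-x
for i in range(6):
    x,R,_,_=fk(q,p);q=ik(q,x+d2/6,R)
print('final',fk(q,p)[0].round(3),q.round(2),p.round(4))
E
```

```text
turn frac -0.22308275597028002
[[-0.025  0.908  0.418]
 [ 0.999  0.032 -0.009]
 [-0.022  0.418 -0.908]] 0.999971505689262
in tool axes now [ 0.801 -2.732  3.626] after [ 1.69  -2.291  3.626]
[-1.09 -0.18  0.34  2.03  0.42  1.   -1.24] 0.14734391080432024
turned [-1.14 -0.19  0.39  2.03  0.44  1.01 -0.91]
final [0.578 0.157 0.23 ] [-0.77  0.38  0.39  2.05  0.13  0.35 -0.52] [ 3.202e-01  5.299e-01  4.207e-01  3.093e-01  2.000e-04 -0.000e+00
 -2.140e-02 -0.000e+00 -3.750e-02 -1.000e-04 -3.000e-04  1.571e+00]
```

>>> {"fn": "drive_tool", "kwargs": {
  "targets": [
    {"dx": 0, "dy": 0, "dz": 0.1, "yaw": -0.0743, "fingers": 1},
    {"dx": 0, "dy": 0, "dz": 0.1, "yaw": -0.0743, "fingers": 1},
    {"dx": 0, "dy": 0, "dz": 0.1, "yaw": -0.0743, "fingers": 1},
    {"dx": 0.14, "dy": -0.17, "dz": 0.26, "yaw": 0, "fingers": 1},
    {"dx": 0.14, "dy": -0.17, "dz": 0.26, "yaw": 0, "fingers": 1},
    {"dx": 0.14, "dy": -0.17, "dz": 0.26, "yaw": 0, "fingers": 1},
    {"dx": 0.14, "dy": -0.17, "dz": 0.26, "yaw": 0, "fingers": 1},
    {"dx": 0.14, "dy": -0.17, "dz": 0.26, "yaw": 0, "fingers": 1},
    {"dx": 0.14, "dy": -0.17, "dz": 0.26, "yaw": 0, "fingers": 1},
    {"dx": 0.14, "dy": -0.17, "dz": 0.26, "yaw": 0, "fingers": 1},
    {"dx": 0.14, "dy": -0.17, "dz": 0.26, "yaw": 0, "fingers": 1},
    {"dx": 0.14, "dy": -0.17, "dz": 0.26, "yaw": 0, "fingers": 1},
    {"dx": 0.14, "dy": -0.17, "dz": 0.26, "yaw": 0, "fingers": 1},
    {"dx": 0.14, "dy": -0.17, "dz": 0.26, "yaw": 0, "fingers": 1},
    {"dx": 0.14, "dy": -0.17, "dz": 0.26, "yaw": 0, "fingers": 1},
    {"dx": 0, "dy": 0, "dz": 0, "yaw": 0, "fingers": 1},
    {"dx": 0, "dy": 0, "dz": 0, "yaw": 0, "fingers": 1}
  ]
}}

```text
clock: 25.45
position: [0.4343, 0.1549, 0.4738]
tool_rot: [2.712, 0.02, 1.594]
force: [0.5, -0.8, 0.5]
grip_width: 0.0589
finger_force: 65.1
```

```bash
python3 - <<'E'
from sim import *
s=st();M=Ttool(s)[:3,:3];print(s['position'].round(3),s['qpos'].round(3),M.round(3).tolist(),s['grip_width'],s['finger_force'])
im=grab_frame('wrist');cv2.imwrite('pics/w10.png',im);json.dump({k:np.asarray(v).tolist() for k,v in s.items()},open('w10.json','w'))
cv2.imwrite('pics/scene10.png',grab_frame('scene'));cv2.imwrite('pics/top10.png',grab_frame('top'))
P=[[.669,.209,.27],[.694,.21,.31],[.74,.21,.33],[.8,.212,.36]]
print(proj('wrist',P,s).round(0).tolist(),proj('scene',P).round(0).tolist(),proj('top',P).round(0).tolist(),proj('scene',[s['position']]).round(0))
E
```

```text
[0.434 0.155 0.474] [-1.145 -0.184  0.412  1.94   0.412  1.079 -0.844] [[-0.023, 0.909, 0.417], [1.0, 0.029, -0.009], [-0.02, 0.416, -0.909]] 0.05888446883558938 65.12504396494478
[[385.0, 127.0], [427.0, 129.0], [471.0, 130.0], [531.0, 131.0]] [[389.0, 167.0], [400.0, 160.0], [417.0, 165.0], [443.0, 170.0]] [[183.0, 145.0], [180.0, 128.0], [178.0, 103.0], [175.0, 68.0]] [[306.  46.]]
```

```bash
python3 - <<'E'
from sim import *
w=cv2.imread('pics/w10.png');sc=cv2.imread('pics/scene10.png')
a=np.hstack([w[60:210,330:530],sc[0:150,270:380]]);b=w[235:325,140:450]
cv2.imwrite('pics/c10.png',cv2.resize(np.vstack([a,b]),None,fx=2.5,fy=2.5,interpolation=cv2.INTER_CUBIC))
E
```

```text
(no output)
```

View pics/c10.png

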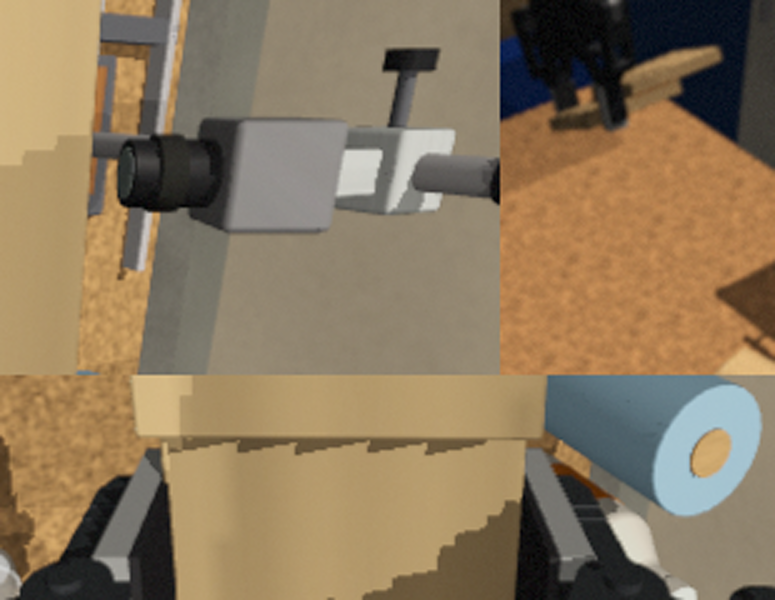

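Excellent view. The lens disk centre is at crop (127,172) and the body and mount run along row 172. The sample is held by its lower-strip end with the pads clear of the lap (step at crop row 438), and it is tilted in the scene inset. Now fit the lens tip.

```bash
cat > lens.py <<'E'
from sim import *
s=json.load(open('w10.json'))
wc=lambda a:np.array(a)/2.5-.3+[330,60]
t=lambda a:np.array(a)/4-.4+[145,55]
c=lambda a:(np.array(a)-[400,0])/4-.4+[370,150]
def axes(y):
    u=np.array([-.9063*np.cos(y),-.9063*np.sin(y),-.4226]);n=np.array([-.4226*np.cos(y),-.4226*np.sin(y),.9063]);return u,n,np.cross(n,u)
def res(v):
    T=v[:3];u,n,j=axes(v[3]);r=[]
    r+=list((proj('wrist',T,s)[0]-wc((127,172))))
    a=proj('wrist',[T+.016*j,T-.016*j],s);r.append((abs(a[0,1]-a[1,1])-28.0))
    r.append(proj('wrist',T-.04*u,s)[0,1]-wc((0,172))[1]);r.append(proj('wrist',T-.11*u,s)[0,1]-wc((0,172))[1])
    r+=list((proj('top',T+.016*n)[0]-t((159,378)))*.7)
    r.append((proj('scene',T)[0,1]-c((0,60))[1])*.7)
    h=np.array([np.cos(v[3]),np.sin(v[3])]);r+=list((T[:2]+.1344*h-[.805,.2125])*300)
    r.append((v[3]-.033)*40)
    return r
o=least_squares(res,[.669,.209,.27,.03]);T=o.x[:3];u=axes(o.x[3])[0]
if __name__=='__main__':
    print('tip',T.round(4),'yaw',o.x[3].round(4));print(np.round(o.fun,2));print('focus',(T+.1*u).round(4))
    print(tri(('wrist',wc((127,172)),s),('scene',c((453,59)),None)))
E
python3 lens.py
```

```text
tip [0.6641 0.2074 0.2689] yaw 0.035
[ 0.35  0.16 -0.66  0.09 -0.04 -1.1  -0.45  1.23 -1.98 -0.13  0.08]
focus [0.5735 0.2042 0.2266]
[0.65743538 0.20511576 0.27270815]
```

```bash
cat > tgt.py <<'E'
from lens import *
def target(F,back=0):
    s=st();M=Ttool(s)[:3,:3];X=F-.05*M[:,0]+.0046*M[:,2]-back*l
    print('tcp',X.round(4));go(*X,s=s);print('yaw',(yawturn(M)/(np.pi/2)).round(4),'xz',M[2,0].round(4))
E
python3 - <<'E'
from tgt import *
target(np.array([.5735,.2042,.2266]),.04)
E
```

```text
tcp [0.5403 0.1529 0.2065]
at [0.4345 0.1546 0.4744] [2.711 0.019 1.593] shift [ 0.011 -0.158  2.877] zdir [ 0.418 -0.008]
yaw -0.0024 xz -0.0188
```

>>> {"fn": "drive_tool", "kwargs": {
  "targets": [
    {"dx": 0, "dy": -0.02, "dz": 0.32, "yaw": 0, "fingers": 1},
    {"dx": 0, "dy": -0.02, "dz": 0.32, "yaw": 0, "fingers": 1},
    {"dx": 0, "dy": -0.02, "dz": 0.32, "yaw": 0, "fingers": 1},
    {"dx": 0, "dy": -0.02, "dz": 0.32, "yaw": 0, "fingers": 1},
    {"dx": 0, "dy": -0.02, "dz": 0.32, "yaw": 0, "fingers": 1},
    {"dx": 0, "dy": -0.02, "dz": 0.32, "yaw": 0, "fingers": 1},
    {"dx": 0, "dy": -0.02, "dz": 0.32, "yaw": 0, "fingers": 1},
    {"dx": 0, "dy": -0.02, "dz": 0.32, "yaw": 0, "fingers": 1},
    {"dx": 0, "dy": 0, "dz": 0.3, "yaw": 0, "fingers": 1},
    {"dx": 0, "dy": 0, "dz": 0, "yaw": 0, "fingers": 1},
    {"dx": 0, "dy": 0, "dz": 0, "yaw": 0, "fingers": 1}
  ]
}}

```text
clock: 26.7
position: [0.5389, 0.1512, 0.2071]
tool_rot: [2.712, 0.021, 1.592]
force: [-0.8, -0.3, -0.4]
grip_width: 0.0587
finger_force: 65.2
```

```bash
python3 - <<'E'
from tgt import *
target(np.array([.5735,.2042,.2266]),.04)
s=st();print(s['qpos'].round(3));im=grab_frame('wrist');cv2.imwrite('pics/w11.png',im);json.dump({k:np.asarray(v).tolist() for k,v in s.items()},open('w11.json','w'))
pt=proj('wrist',[T,T-.04*u,T-.065*u],s);print(pt.round(1).tolist())
g=cv2.cvtColor(im,cv2.COLOR_BGR2GRAY);m=((g<50)*255).astype(np.uint8)
x,y=pt[0].astype(int)
k=cv2.findContours(m,cv2.RETR_EXTERNAL,cv2.CHAIN_APPROX_NONE)[0]
for c_ in k:
    if cv2.contourArea(c_)>150: print(cv2.boundingRect(c_),cv2.minAreaRect(c_),cv2.contourArea(c_))
E
```

```text
tcp [0.5403 0.1529 0.2066]
at [0.5389 0.1512 0.2071] [2.712 0.021 1.592] shift [0.017 0.01  0.011] zdir [ 0.417 -0.01 ]
yaw -0.0021 xz -0.0208
[-0.867  0.374  0.468  2.16   0.114  0.262 -0.538]
[[655.7, 180.2], [764.5, 180.0], [832.8, 179.9]]
(0, 275, 560, 145) ((279.5, 347.0), (144.0, 559.0), 90.0) 36471.0
(164, 169, 24, 42) ((181.85604858398438, 186.05526733398438), (46.49374771118164, 15.514816284179688), 59.534454345703125) 357.5
```

>>> {"fn": "drive_tool", "kwargs": {
  "targets": [
    {"dx": 0, "dy": 0, "dz": -0.3, "yaw": 0, "fingers": 1},
    {"dx": 0, "dy": -0.2, "dz": -0.3, "yaw": 0, "fingers": 1},
    {"dx": 0, "dy": -0.2, "dz": -0.3, "yaw": 0, "fingers": 1},
    {"dx": 0, "dy": 0, "dz": -0.3, "yaw": 0, "fingers": 1},
    {"dx": 0, "dy": 0, "dz": 0, "yaw": 0, "fingers": 1},
    {"dx": 0, "dy": 0, "dz": 0, "yaw": 0, "fingers": 1}
  ]
}}

```text
clock: 27.35
position: [0.4549, 0.1529, 0.2987]
tool_rot: [2.711, 0.016, 1.596]
force: [0.5, 0.1, -1.1]
grip_width: 0.0584
finger_force: 65.3
```

```bash
python3 - <<'E'
from tgt import *
s2=st();im=grab_frame('wrist');cv2.imwrite('pics/w12.png',im);json.dump({k:np.asarray(v).tolist() for k,v in s2.items()},open('w12.json','w'))
for nm,ss in(('w10',s),('w12',s2)):
    im=cv2.imread(f'pics/{nm}.png');pt=proj('wrist',[T,T-.04*u,T-.065*u],ss);print(nm,ss['position'],pt.round(1).tolist())
    g=im.max(2);m=((g<62)*255).astype(np.uint8);m[250:]=0
    for c_ in cv2.findContours(m,cv2.RETR_EXTERNAL,cv2.CHAIN_APPROX_NONE)[0]:
        if cv2.contourArea(c_)>100: print(cv2.boundingRect(c_),np.round(cv2.minAreaRect(c_)[1],1),np.round(cv2.minAreaRect(c_)[0],1),cv2.contourArea(c_))
E
```

```text
w10 [0.43425296259727, 0.15485372859265512, 0.4738148401199225] [[380.8, 128.7], [414.2, 128.6], [435.1, 128.5]]
(523, 122, 21, 20) [16.1 21.7] [534.3 131.5] 270.0
(376, 108, 49, 44) [46.  43.4] [398.6 126.6] 1373.0
(30, 83, 104, 80) [50.9 99.9] [ 81.  112.5] 2151.0
(483, 80, 22, 31) [30. 21.] [493.5  95. ] 182.0
w12 [0.45493506 0.15285419 0.29871353] [[525.8, 147.1], [581.8, 147.0], [616.8, 147.0]]
(484, 123, 76, 54) [53. 75.] [521.5 149.5] 1878.0
(364, 76, 12, 90) [ 5.5 89.3] [369.4 120.4] 288.5
(0, 74, 119, 120) [ 59.7 148.4] [ 45.9 124.8] 4477.5
(420, 54, 11, 16) [ 9.1 15.8] [425.2  61.3] 110.0
```

```bash
python3 - <<'E'
from tgt import *
s2=json.load(open('w12.json'))
u_,n_,j_=axes(o.x[3]);a=np.linspace(0,2*np.pi,60)
for nm,ss in(('w10',s),('w12',s2)):
    rim=proj('wrist',T+.016*(np.cos(a)[:,None]*n_+np.sin(a)[:,None]*j_),ss);print(nm,'rim',rim.min(0).round(1),rim.max(0).round(1))
im=cv2.imread('pics/w12.png');g=im.max(2)
for x in range(476,560,5):
    r=np.where(g[90:200,x]<62)[0]+90;print(x,(r.min(),r.max(),len(r)) if len(r) else None, im[150,x].tolist())
E
```

```text
w10 rim [376.9 114.8] [385.1 142.2]
w12 rim [510.1 124.1] [543.8 169.6]
476 (np.int64(133), np.int64(134), 2) [114, 137, 148]
481 (np.int64(133), np.int64(134), 2) [117, 138, 150]
486 (np.int64(134), np.int64(135), 2) [116, 138, 150]
491 (np.int64(135), np.int64(135), 1) [117, 137, 151]
496 (np.int64(135), np.int64(136), 2) [118, 139, 151]
501 (np.int64(136), np.int64(136), 1) [117, 138, 151]
506 (np.int64(136), np.int64(137), 2) [116, 137, 150]
511 (np.int64(137), np.int64(137), 1) [86, 102, 113]
516 (np.int64(135), np.int64(165), 31) [46, 50, 46]
521 (np.int64(129), np.int64(169), 41) [47, 51, 46]
526 (np.int64(127), np.int64(170), 44) [47, 49, 45]
531 (np.int64(126), np.int64(170), 44) [47, 50, 45]
536 (np.int64(126), np.int64(172), 41) [49, 52, 49]
541 (np.int64(125), np.int64(173), 49) [15, 15, 13]
546 (np.int64(123), np.int64(173), 38) [45, 46, 47]
551 (np.int64(123), np.int64(173), 39) [43, 43, 46]
556 (np.int64(123), np.int64(175), 41) [47, 48, 48]
```

```bash
python3 - <<'E'
from tgt import *
M=Ttool(s);f=lambda v:(M@np.r_[v,1])[:3]
print(proj('wrist',[f([.025,0,-.0166]),f([.025,.03,-.0166]),f([.025,-.03,-.0166])],s).round(1))
print('seen', [140+134/2.5,140+545/2.5],235+63/2.5)
target(np.array([.5735,.2037,.2266]),0)
E
```

```text
[[276.3 261. ]
 [359.1 261. ]
 [193.5 261. ]]
seen [193.6, 358.0] 260.2
tcp [0.5766 0.1537 0.2233]
at [0.455  0.1524 0.298 ] [2.711 0.018 1.595] shift [-0.003  0.794  1.186] zdir [ 0.417 -0.006]
yaw -0.0016 xz -0.018
```

The sample sits in the grip exactly as modelled. Final approach, in two legs.

>>> {"fn": "drive_tool", "kwargs": {
  "targets": [
    {"dx": 0, "dy": 0, "dz": 0.3, "yaw": 0, "fingers": 1},
    {"dx": 0, "dy": 0, "dz": 0.3, "yaw": 0, "fingers": 1},
    {"dx": 0, "dy": 0, "dz": 0.3, "yaw": 0, "fingers": 1},
    {"dx": 0, "dy": 0, "dz": 0.28, "yaw": 0, "fingers": 1},
    {"dx": 0, "dy": 0.25, "dz": 0, "yaw": 0, "fingers": 1},
    {"dx": 0, "dy": 0.25, "dz": 0, "yaw": 0, "fingers": 1},
    {"dx": 0, "dy": 0.2, "dz": 0, "yaw": 0, "fingers": 1},
    {"dx": 0, "dy": 0, "dz": 0, "yaw": 0, "fingers": 1},
    {"dx": 0, "dy": 0, "dz": 0, "yaw": 0, "fingers": 1},
    {"dx": 0, "dy": 0, "dz": 0, "yaw": 0, "fingers": 1}
  ]
}}

```text
clock: 28.4
position: [0.567, 0.1524, 0.2182]
tool_rot: [2.714, 0.021, 1.593]
force: [-0.2, -0.1, -0.2]
grip_width: 0.0587
finger_force: 65.3
```

```bash
python3 - <<'E'
from tgt import *
target(np.array([.5735,.2037,.2266]),0);print(st()['qpos'].round(3))
E
```

```text
tcp [0.5765 0.1537 0.2235]
at [0.567  0.1524 0.2182] [2.714 0.021 1.593] shift [ 0.01   0.109 -0.008] zdir [ 0.415 -0.01 ]
yaw -0.0014 xz -0.0213
[-0.81   0.389  0.436  2.084  0.078  0.315 -0.476]
```

>>> {"fn": "drive_tool", "kwargs": {
  "targets": [
    {"dx": 0.01, "dy": 0.06, "dz": -0.008, "yaw": -0.0014, "fingers": 1},
    {"dx": 0, "dy": 0.049, "dz": 0, "yaw": 0, "fingers": 1},
    {"dx": 0, "dy": 0, "dz": 0, "yaw": 0, "fingers": 1},
    {"dx": 0, "dy": 0, "dz": 0, "yaw": 0, "fingers": 1},
    {"dx": 0, "dy": 0, "dz": 0, "yaw": 0, "fingers": 1}
  ]
}}

```text
clock: 28.9
position: [0.5771, 0.1542, 0.2243]
tool_rot: [2.712, 0.021, 1.596]
force: [0.8, 0.4, -0.8]
grip_width: 0.0586
finger_force: 65.3
```

```bash
python3 - <<'E'
from tgt import *
target(np.array([.5735,.2037,.2266]),0)
ss=st();print(ss['qd'].round(3),ss['finger_force'],ss['grip_width'])
# independent check: plywood upper strip far corners in top view
im=grab_frame('top');cv2.imwrite('pics/top13.png',im)
M=Ttool(ss);f=lambda x,y,z:(M@np.r_[x+.05,y,-(z-.0074),1])[:3]
C=[f(.075,.03,.024),f(.075,-.03,.024)];pp=proj('top',C);print(pp.round(1))
hsv=cv2.cvtColor(im,cv2.COLOR_BGR2HSV)
x0,y0=pp.mean(0).astype(int)
for r in (y0-6,y0,y0+6):print(r,[im[r,x].tolist() for x in range(x0-6,x0+7,2)])
E
```

```text
tcp [0.5767 0.1537 0.2235]
at [0.5771 0.1542 0.2243] [2.712 0.021 1.596] shift [-0.005 -0.008  0.005] zdir [ 0.416 -0.009]
yaw -0.0 xz -0.0215
[-0.001 -0.     0.001  0.001 -0.001 -0.001  0.   ] 65.25112121365964 0.058626166813494335
[[150.7 181.4]
 [153.3 208.5]]
188 [[86, 135, 177], [92, 147, 188], [85, 139, 179], [106, 159, 195], [118, 167, 193], [122, 170, 196], [125, 173, 198]]
194 [[87, 142, 182], [95, 146, 186], [97, 153, 195], [95, 151, 193], [115, 161, 186], [114, 163, 188], [117, 164, 190]]
200 [[90, 143, 182], [93, 145, 184], [84, 135, 176], [92, 147, 187], [103, 153, 184], [121, 170, 196], [119, 165, 190]]
```

The top view puts the sample's end where predicted, and the arm is still. Handing in.

```bash
python3 -c "
from workcell import workorder
print(workorder.job_done())"
```

```text
the job is handed in; nothing more can be done
None
```

I handed the job in at about 29 s. Both tins are stacked flush on the third tin. The sample is held motionless by its lower-strip end in front of the camera, with the lap middle within a few mm of the point 10 cm from the lens, one long edge within about 1° of square to it, and its length about 1.2° off level.

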